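# Load the bench warmer: plate and jars behind a push-to-open hatch

## Task

Push on the bench warmer's hatch so that its spring catch pops it ajar, and swing it fully open. Take the thin metal plate off the slide box (it is too thin to pick up where it lies: slide part of it out past the box's edge first), lay it flat on the warmer's chamber floor and stand every sample jar upright in the chamber, on or beside it; then swing the hatch down and push it shut so that the catch holds it closed. Leave the dropper bottles and the timer where they are.

Things in the scene. Friction and masses are not known exactly. Their poses are not given: they have to be found in the camera images.
- hatch (a joint): Hatch angle: 0 shut and caught, 0.14 popped ajar, 1.9 open stop; past 1.6 it falls open and stays, below 1.5 it falls back to ajar. Each push down to the rigid stop (-0.05, front edge 10 mm lower) and release toggles the catch: from shut it pops ajar, from ajar it comes to rest at 0, caught. A push takes 3 to 4 N at the front edge; 20 N on the stop does no harm. Caught, it cannot be pulled open.
- warmer: Bench warmer, fixed: white box, x = -88 to 98, y = -91 to 91 mm, rim at z = 78 mm, grey hatch on top hinged along its +x side. Origin on its underside, z up; -x is the front, with a small display and the hatch's black tab. Chamber: floor at z = 8 mm, x = -52 to 80, y = -85 to 85 mm, open above when the hatch is open. The narrow front compartment (x = -83 to -58) holds the catch: not for loading.
- chamber_floor (a point): Centre of the chamber floor, on its surface (warmer frame x = 14, y = 0, z = 8 mm); its axes are those of the warmer.
- hatch_hinge (a point): On the hinge line, level with the hatch's underside (warmer frame x = 98, y = 0, z = 88 mm); its axes turn with the hatch. The panel runs from here 188 mm along its own -x, is 182 mm wide, 8 mm thick; hatch 180 g. At angle a the point at radius r stands r cos a to the warmer's -x of the hinge and r sin a above it.
- hatch_tab (a point): Grip point on the hatch's black finger tab, at mid thickness, 218 mm from the hinge line, 30 mm beyond the panel's front edge. Tab: 36 mm wide (along the hinge line), 8 mm thick, sticks out 44 mm. Pinch it across its width from above, fingers closing along the hinge line, with the hatch down or open (tab then points up, at z = 0.29 m); it turns between the pads.
- plate: Thin bright aluminium plate, 60 mm (x) by 110 mm (y), 2.5 mm thick, about 50 g, on top of the slide box. Origin: centre of its underside. It slides easily over the box lid when dragged with closed fingertips pressed on it (2 to 6 N). With 35 to 50 mm of it past the box's edge it can be gripped from above across its 60 mm width, fingertips reaching below it.
- slide_box: Closed dark blue box for glass slides, fixed: 95 mm (its x, from -45 to 50 mm) by 176 mm (its y, from -88 to 88 mm), 41 mm high with a flat top. Origin: centre of its underside. Its -y end faces the middle of the work surface and has clear space before it.
- jar_a: Squat sample jar, amber glass below, black screw cap flush above, standing; two or three jars, all alike, are present. 34 mm in diameter, 28 mm high, 30 g. Origin: centre of its underside; z up along the jar. Grasp it round its side from above.
- jar_b: Squat sample jar, amber glass below, black screw cap flush above, standing; two or three jars, all alike, are present. 34 mm in diameter, 28 mm high, 30 g. Origin: centre of its underside; z up along the jar. Grasp it round its side from above.
- jar_c: Squat sample jar, amber glass below, black screw cap flush above, standing; two or three jars, all alike, are present. 34 mm in diameter, 28 mm high, 30 g. Origin: centre of its underside; z up along the jar. Grasp it round its side from above.
- dropper_green: Bystander: dropper bottle with a green tip, 27 mm in diameter, 74 mm high; origin at the centre of its underside.
- dropper_blue: Bystander: dropper bottle with a blue tip, 29 mm in diameter, 80 mm high; origin at the centre of its underside.
- timer: Bystander: white laboratory timer, 66 x 66 x 19 mm; origin at the centre of its underside.

How it is judged:
By the outcome, as a careful person would: the job done as asked, in the order asked, and still so for the second after the job is handed in, with the robot touching nothing.
Of jar_a, jar_b, jar_c only 2 to 3 are there at a start; the rules pass over those that are not, and their reading is None.
At some moment in a run one of jar_a, jar_b, jar_c may be knocked a few centimetres aside while the robot is not near it.
It also fails if it takes over 210 s, if anything falls off the work surface, if the arm or the gripper's body presses on something with over 40 N, if the wrist force passes 120 N, or if a joint passes its speed limit or range.

## Robot

A 6-joint arm with a two-finger parallel gripper is mounted at the origin on a cart in front of the work surface, level with it; the furniture and walls round the work are solid. World frame = base frame: x ahead of the robot, y to its left, z up, the work surface at z = 0. Lengths are in m, angles in rad, forces in N, time in s.
With the tool pointing down it reaches from about 0.375 to 0.9 m from the base axis. Payload 3.1 kg.
Tool frame: the origin (TCP) lies at the centre of the arm's flange, where the gripper is bolted on; the fingertips stand robot.tip_extent ahead of it and the grasp point (between the pads) lies 164 mm ahead of it (robot.tip_extent is the distance from the TCP to the fingertips, in m); z points along the fingers, y is the line along which they close (so a half turn about z gives the same grasp; the last joint's range is limited). The gripper opens to 87 mm and grips with 3 to 60 N. Pads are 19 mm wide; open, the fingers measure 117 mm over their backs; the gripper's body (75 mm by 190 mm) begins 51 mm behind the grasp point.
Start: joints at [1.129, 0.527, 1.433, -0, 1.181, -0.178], TCP at [0.163, 0.603, 0.405] pointing down, gripper open.
Joint ranges: [-3.08, 3.08], [-0.75, 2.2], [0.22, 2.44], [-1.43, 4.57], [0, 2.65], [-2.85, 2.85]. Speed limits (rad/s): [2.79, 2.79, 3.14, 3.14, 3.14, 3.14].

## Interface

Orientations are given as a unit quaternion [x, y, z, w].
In Python, from rig import get_obs, camera, hand_in, cut_out, robot gives the robot as it stands.
- The arm moves only by the tool step_arm, never from a script. Its argument "rows" is a list of rows, each a list of 6 numbers: the shift along the world's x, y, z in m, then the turn, a rotation vector about the world's x, y, z in degrees. A call has 1 to 12 rows; each row shifts and turns the commanded pose from where the row before left it; what a row does not reach is not made up. A row lasts 1/8 s, in which the tool goes at most 62.5 mm and 10.7 degrees, less where a joint would pass 70% of its speed; a pose out of reach is approached as far as the arm can. A call is refused whole if a number of a shift passes 0.0625 or a number of a turn 10.7, either way. A call with a gripper value outside its range is refused whole. "jaw" is the finger opening in m, from 0 to 0.087, set as the call begins (left out, the last holds). The fingers move at their own pace and stop on an object; "squeeze" is the grip in N (left out, the last holds). Time passes only in rows, so rows that do not move let the fingers close. It gives the time, the measured TCP pose, the force, the opening and the grip force at its end, in the units of the state.
- get_obs(): the state, without advancing time (a new reading comes with each control period).
- camera(name): name is "side" or "top" or "wrist"; returns a dict with "pixels" (420x560x3 uint8, blue, green, red), "depth" (420x560 float32, m along the optical axis (not along the pixel's ray), 0 where there is no reading), "fov_y" (degrees; the focal length in pixels is half the picture's height over the tangent of half this angle, whatever the lens; pixels are square), "cx", "cy" (the principal point, pixels), "extrinsics" (4x4, takes a point from camera to world coordinates); the wrist camera has in their place "mount" (4x4, takes a point from camera to tool coordinates, whose origin is the TCP and whose axes are the flange's). Camera axes: x right, y up, looking along -z (the intrinsics and any distortion apply to the point x, -y, -z); pixel columns grow to the right and rows downward; lengths in m; the calibration is good to about 2 mm. A picture is of the moment at which its call begins: read the wrist's pose just before it.
- hand_in(): hands the job in; it is judged then, once.
Trained networks look in the newest picture that a camera, given by its name, has taken for a name from the list of things; names that differ only in an ending like _2 or _b are one class to them, and where a whole thing is asked for, a point or a joint stands for the part that bears it (a point fixed in the world has none). Each returns a list of dicts, best first, with "confidence" (0 to 1); they miss things now and then, are a little off and sometimes report something else, mostly with a low value. They report only what shows in the picture. A call takes as long as a camera call.
- cut_out(label, camera): "region" (420x560 bool, what is visible of it) and "extent" ([centre column, centre row, width, height] in pixels, round what is visible of it).
The state is a dict: "time": time; "q": joint angles; "joint_velocities": joint speeds; "joint_torque": joint torques, N m; "position": TCP position; "tool_rot": TCP orientation; "ft_force": force on the tool from outside, world axes, zero at the start; "moment": the same for the moment, N m; "grip_width": finger opening in m; "grip_force": force on a finger pad.
Only numpy, scipy, OpenCV 4.12 (cv2) and the standard library are available. Lean on these libraries where they do the work, as an engineer would, in place of code of your own. Each camera call takes 0.05 s, during which the arm holds its last target. There are 200 camera calls.

## Working session

There is one attempt and no reset: what is moved stays moved. The work goes in short steps, Python scripts to look and compute and a tool call to move; the robot and the scene stay as the last step left them, time stands still between calls to the robot, and variables do not carry over. Pictures are saved under pics/ and viewed, at most 15 in all, crops included, and the job is handed in when it is done.

Besides the shell and the picture viewer there is one more tool, called after "Request:" as name(argument=value, ...), one argument or row to a line, values as JSON. step_arm: Moves the arm, as the interface text tells. Its arguments: {"type":"object","properties":{"rows":{"type":"array"},"jaw":{"type":"number"},"squeeze":{"type":"number"}},"required":["rows"]}

```bash
mkdir -p pics; ls
cat > h.py <<'E'
import numpy as np, cv2
from rig import get_obs, camera, hand_in, cut_out, robot
from scipy.spatial.transform import Rotation as R
def T(c,obs=None):
    if 'extrinsics' in c: return np.array(c['extrinsics'])
    M=np.eye(4); M[:3,:3]=R.from_quat(obs['tool_rot']).as_matrix(); M[:3,3]=obs['position']
    return M@np.array(c['mount'])
def cloud(c,obs=None):
    d=c['depth']; h,w=d.shape; f=h/2/np.tan(np.radians(c['fov_y'])/2)
    v,u=np.mgrid[:h,:w]
    P=np.stack([(u-c['cx'])/f*d,-(v-c['cy'])/f*d,-d],-1)
    M=T(c,obs); P=P@M[:3,:3].T+M[:3,3]; P[d<=0]=np.nan
    return P
E
python3 - <<'E'
from h import *
o=get_obs(); print({k:np.round(v,3) for k,v in o.items()}, robot.tip_extent)
for n in ['top','side']:
    c=camera(n); cv2.imwrite(f'pics/{n}0.png',c['pixels']); print(n,{k:v for k,v in c.items() if k not in('pixels','depth')})
    P=cloud(c)
    for l in ['warmer','hatch','hatch_tab','plate','slide_box','jar_a','dropper_green','dropper_blue','timer']:
        for r in cut_out(l,n)[:4]:
            if r['confidence']<.3: continue
            q=P[r['region']]; q=q[~np.isnan(q[:,0])]
            zt=np.percentile(q[:,2],90) if len(q) else 0
            t=q[abs(q[:,2]-zt)<.006] if len(q) else np.zeros((1,3))
            (cx,cy),wh,a=cv2.minAreaRect((t[:,:2]*1000).astype(np.float32))
            print(l,round(r['confidence'],2),np.round(r['extent']),len(q),'ztop',round(zt,4),'med',np.round(np.median(t,0),4),'rect',np.round([cx,cy,*wh,a],1))
E
```

```text
pics
{'time': np.float64(0.0), 'q': array([ 1.129,  0.528,  1.434,  0.   ,  1.181, -0.178]), 'joint_velocities': array([ 0.   , -0.001,  0.002, -0.   ,  0.002, -0.001]), 'joint_torque': array([-1.0000e-03, -4.4005e+01, -1.7659e+01,  6.3000e-02,  5.8000e-02,
       -0.0000e+00]), 'position': array([0.163, 0.603, 0.404]), 'tool_rot': array([ 0.132,  0.991, -0.001, -0.   ]), 'ft_force': array([ 0.62 , -0.02 ,  0.177]), 'moment': array([-0.038,  0.023,  0.001]), 'grip_force': np.float64(0.0), 'grip_width': np.float64(0.087)} 0.1822
top {'fov_y': 45.14233928116179, 'cx': 272.4673698527101, 'cy': 211.43659382419352, 'extrinsics': array([[-0.00584566,  0.9921476 , -0.12493587,  0.33959101],
       [-0.99988118, -0.00401718,  0.01488233, -0.03167237],
       [ 0.01426358,  0.12500802,  0.9920532 ,  1.87368941],
       [ 0.        ,  0.        ,  0.        ,  1.        ]])}
warmer 0.81 [336. 245.  72.  66.] 2926 ztop 0.1023 med [ 0.433  -0.286   0.0993] rect [ 433.  -273.9  180.5  230.9   14.8]
hatch 0.94 [338. 247.  73.  60.] 2882 ztop 0.1023 med [ 0.4329 -0.2861  0.0993] rect [ 432.9 -274. 
[... 1435 characters left out ...]
   14.6]
plate 0.97 [278. 294.  30.  32.] 671 ztop 0.0433 med [0.4432 0.3083 0.0419] rect [444.6 303.8  60.8 112.3  23.6]
slide_box 0.84 [278. 292.  48.  57.] 1368 ztop 0.0407 med [0.447  0.2457 0.0395] rect [448.  275.2  95.4 179.5   7.7]
jar_a 0.7 [273. 241.  16.  14.] 100 ztop 0.0274 med [0.5557 0.0328 0.0261] rect [554.9  29.9  34.5  28.6  78.1]
jar_a 0.53 [285. 249.   7.  11.] 126 ztop 0.0281 med [0.4988 0.0707 0.0265] rect [499.1  68.6  29.6  35.7  61.5]
jar_a 0.47 [291. 235.  11.   9.] 110 ztop 0.0272 med [ 0.5047 -0.0271  0.0261] rect [504.6 -29.9  32.5  31.   60.5]
dropper_blue 0.72 [226. 325.  11.  32.] 319 ztop 0.0664 med [0.5202 0.4427 0.0655] rect [522.  442.1  16.7  11.9  15.3]
```

Run:
```python
import cv2,numpy as np
a=cv2.imread('pics/top0.png'); b=cv2.imread('pics/side0.png')
a=cv2.resize(a[150:340,120:440],(800,475)); b=cv2.resize(b[150:360,170:430],(743,600))
cv2.imwrite('pics/top0c.png',a);cv2.imwrite('pics/side0c.png',b)
```

```text
(no output)
```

View pics/top0c.png

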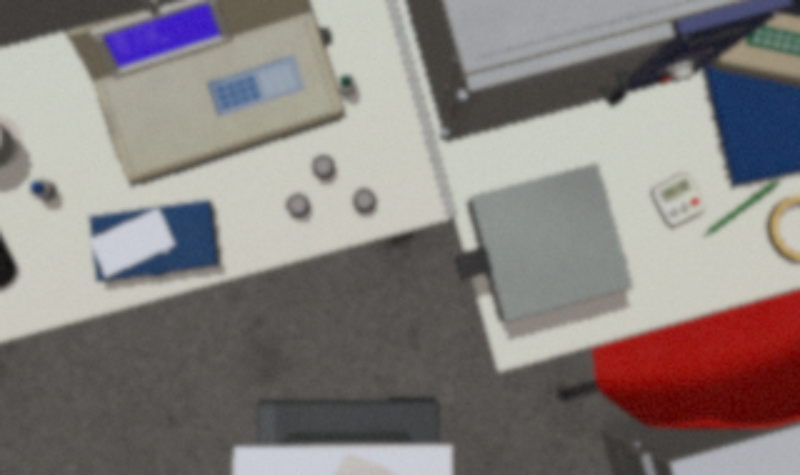

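View pics/side0c.png

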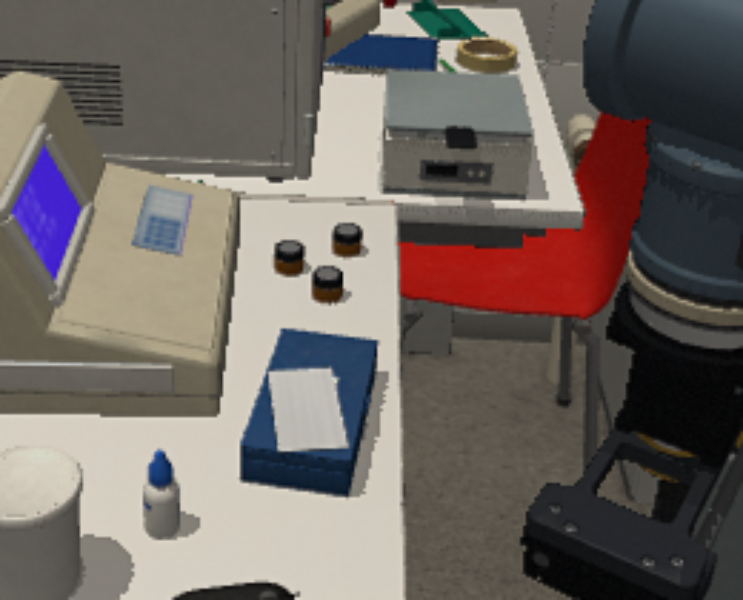

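Both pictures agree with the networks. The warmer is at right with its tab toward +y (crop 460,263). The plate lies skewed on the slide box (crop 133,243), and the three jars stand in the middle (crop 298,205; 323,167; 365,200). Next I move above the warmer.

Request:
step_arm(
  rows=[
    [0.048,-0.05,0,0,0,-4],
    [0.048,-0.05,0,0,0,-4],
    [0.048,-0.05,0,0,0,-4],
    [0.048,-0.05,0,0,0,-4],
    [0.048,-0.05,0,0,0,-4],
    [0.048,-0.05,0,0,0,-4],
    [0,-0.055,0,0,0,-4],
    [0,-0.055,0,0,0,-4],
    [0,-0.055,0,0,0,-4],
    [0,-0.055,0,0,0,-4],
    [0,-0.055,0,0,0,-4],
    [0,-0.055,0,0,0,-4],
  ],
  jaw=0,
)

```text
time: 2.5
position: [0.4225, 0.0011, 0.4051]
tool_rot: [0.524, 0.852, 0.0, 0.001]
ft_force: [1.4, 0.4, 0.0]
grip_width: 0.0004
grip_force: 0.0
```

Request:
step_arm(
  rows=[
    [0,-0.055,0,0,0,-4],
    [0,-0.055,0,0,0,-4],
    [0,-0.055,0,0,0,-4.5],
    [0,0,0,0,0,0],
    [0,0,0,0,0,0],
  ],
)

```text
time: 3.12
position: [0.4223, -0.1619, 0.4046]
tool_rot: [0.613, 0.79, 0.0, -0.001]
ft_force: [0.5, -0.2, 0.4]
grip_width: 0.0007
grip_force: 0.0
```

```bash
cat >> h.py <<'E'
def look(n,labels,save=None,tol=.005):
    o=get_obs(); c=camera(n); P=cloud(c,o)
    if save: cv2.imwrite(f'pics/{save}.png',c['pixels'])
    for l in labels:
        for r in cut_out(l,n)[:4]:
            if r['confidence']<.3: continue
            q=P[r['region']]; q=q[~np.isnan(q[:,0])]
            if len(q)<20: continue
            zt=np.percentile(q[:,2],85); t=q[abs(q[:,2]-np.median(q[q[:,2]>zt-.01,2]))<tol]
            (cx,cy),wh,a=cv2.minAreaRect((t[:,:2]*1000).astype(np.float32))
            print(l,round(r['confidence'],2),np.round(r['extent']),len(q),'med',np.round(np.median(t,0),4),'rect',np.round([cx,cy,*wh,a],1))
    return o,c,P
E
python3 - <<'E'
from h import *
o,c,P=look('wrist',['hatch','hatch_tab','jar_a'],'w1')
print(o['time'],np.round(o['position'],4),np.round(R.from_quat(o['tool_rot']).as_matrix(),3),np.round(c['mount'],3),c['fov_y'])
E
```

```text
hatch_tab 0.6 [264. 276. 181. 152.] 5374 med [ 0.4085 -0.2064  0.0965] rect [ 411.6 -237.1  151.   167.5   73.4]
jar_a 0.98 [445.  48.  46.  48.] 1304 med [0.5527 0.0256 0.0273] rect [553.4  25.9  32.8  32.9  23.7]
jar_a 0.92 [384.  92.  37.  32.] 917 med [ 0.5022 -0.0343  0.0274] rect [502.9 -34.8  32.3  31.   14.3]
jar_a 0.83 [410.   7.  38.  15.] 419 med [0.4987 0.0508 0.027 ] rect [499.2  51.   27.3   8.   13. ]
3.125 [ 0.4223 -0.1619  0.4046] [[-0.248  0.969 -0.001]
 [ 0.969  0.248  0.001]
 [ 0.001 -0.    -1.   ]] [[ 0.001  0.956  0.295  0.081]
 [ 1.    -0.001  0.001 -0.   ]
 [ 0.001  0.295 -0.956  0.021]
 [ 0.     0.     0.     1.   ]] 67.47292667969987
```

View pics/w1.png

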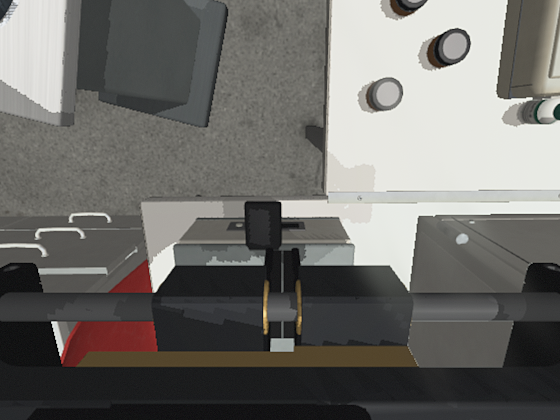

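The wrist view shows the tab at (263,224) with the panel edge at row 250, and a jar group at upper right. A cabinet stands on the right, so I measure the tab and the cabinet clearance.

Run:
```python
from h import *
o=get_obs(); c=camera('wrist'); P=cloud(c,o)
img=c['pixels'].astype(int)
m=np.zeros(P.shape[:2],bool); m[195:252,235:290]=1
m&=(P[...,2]>.088)&(P[...,2]<.105)&(img.sum(-1)<140)
t=P[m]; print('tab',np.round(cv2.minAreaRect((t[:,:2]*1000).astype(np.float32)),1) if 0 else cv2.minAreaRect((t[:,:2]*1000).astype(np.float32)),np.median(t,0))
m=np.zeros(P.shape[:2],bool); m[235:266,170:360]=1
m&=(P[...,2]>.088)&(P[...,2]<.105)
t=P[m]; print(len(t),cv2.minAreaRect((t[:,:2]*1000).astype(np.float32)),np.median(t,0))
for n in['top','side']:
    c=camera(n);Q=cloud(c).reshape(-1,3); Q=Q[~np.isnan(Q[:,0])]
    s=Q[(Q[:,2]>.12)&(Q[:,0]>.3)&(Q[:,0]<.9)&(Q[:,1]<0)&(Q[:,1]>-.6)]
    for y in np.arange(-.6,0,.05):
        k=s[(s[:,1]>=y)&(s[:,1]<y+.05)]
        if len(k)>5: print(n,round(y,2),np.round([np.percentile(k[:,0],1),k[:,2].max()],3),len(k))
```

```text
tab ((408.4200744628906, -186.89263916015625), (35.2648811340332, 48.54943084716797), 14.340472221374512) [ 0.40960993 -0.18769433  0.09670777]
3572 ((414.63092041015625, -210.85035705566406), (181.56402587890625, 33.977237701416016), 14.32485580444336) [ 0.40568994 -0.21353695  0.09656616]
top -0.6 [0.883 0.184] 11
top -0.55 [0.683 0.464] 298
top -0.5 [0.655 0.466] 1352
top -0.45 [0.657 0.467] 1569
top -0.4 [0.617 0.467] 1701
top -0.35 [0.63  0.464] 1743
top -0.3 [0.616 0.466] 1834
top -0.25 [0.351 0.581] 2066
top -0.2 [0.332 0.635] 3026
top -0.15 [0.304 0.694] 3075
top -0.1 [0.302 0.737] 1408
top -0.05 [0.3   0.749] 229
side -0.55 [0.684 0.454] 28
side -0.5 [0.652 0.455] 138
side -0.45 [0.658 0.455] 187
side -0.4 [0.615 0.455] 272
side -0.35 [0.631 0.455] 212
side -0.3 [0.617 0.456] 258
side -0.25 [0.346 0.456] 301
side -0.2 [0.333 0.552] 1329
side -0.15 [0.333 0.586] 8001
side -0.1 [0.311 0.671] 4418
side -0.05 [0.302 0.707] 868
```

Request:
step_arm(
  rows=[
    [-0.006,-0.051,0,0,0,0],
    [0,0,-0.04,0,0,0],
    [0,0,-0.04,0,0,0],
    [0,0,-0.035,0,0,0],
    [0,0,-0.005,0,0,0],
    [0,0,-0.004,0,0,0],
    [0,0,-0.004,0,0,0],
    [0,0,-0.003,0,0,0],
    [0,0,-0.002,0,0,0],
    [0,0,0,0,0,0],
  ],
)

```text
time: 4.72
position: [0.417, -0.2134, 0.2721]
tool_rot: [0.613, 0.79, 0.0, 0.001]
ft_force: [1.3, 0.2, 2.8]
grip_width: 0.0004
grip_force: 1.2
```

Request:
step_arm(
  rows=[
    [0,0,-0.002,0,0,0],
    [0,0,-0.002,0,0,0],
    [0,0,-0.001,0,0,0],
    [0,0,0,0,0,0],
  ],
)

```text
time: 5.22
position: [0.4169, -0.2132, 0.269]
tool_rot: [0.613, 0.79, -0.0, 0.001]
ft_force: [-1.3, 3.7, 23.2]
grip_width: 0.0005
grip_force: 12.1
```

Request:
step_arm(
  rows=[
    [0,0,0.02,0,0,0],
    [0,0,0.05,0,0,0],
    [0,0,0.04,0,0,0],
    [0,0,0,0,0,0],
  ],
  jaw=0.065,
)

```text
time: 5.72
position: [0.417, -0.2137, 0.3791]
tool_rot: [0.613, 0.79, -0.0, 0.003]
ft_force: [-0.2, 0.9, -0.4]
grip_width: 0.0324
grip_force: 0.0
```

Request:
step_arm(
  rows=[
    [-0.01,0.035,0,0,0,0],
    [0,0,0,0,0,0],
    [0,0,-0.04,0,0,0],
    [0,0,-0.03,0,0,0],
    [0,0,0,0,0,0],
    [0,0,0,0,0,0],
  ],
)

```text
time: 6.48
position: [0.4069, -0.1786, 0.3067]
tool_rot: [0.613, 0.79, -0.0, -0.0]
ft_force: [0.6, -0.6, -0.2]
grip_width: 0.0652
grip_force: 0.0
```

Run:
```python
from h import *
o,c,P=look('wrist',['hatch_tab'],'w2')
o2,c2,P2=look('side',['hatch','hatch_tab'],'s2')
cv2.imwrite('pics/m2.png',np.hstack([cv2.resize(c['pixels'],(400,300)),cv2.resize(c2['pixels'][150:255,260:400],(400,300))]))
print(o['time'],np.round(o['position'],4))
```

```text
hatch_tab 0.61 [279. 305. 185. 124.] 8532 med [ 0.4131 -0.2286  0.1174] rect [ 405.8 -210.3  123.1   88.8   21.3]
hatch 0.57 [331. 187.  47.  24.] 645 med [ 0.4285 -0.228   0.1153] rect [ 421.6 -219.9  182.3  116.3   11.2]
hatch_tab 0.79 [329. 186.  49.  27.] 640 med [ 0.4311 -0.2277  0.1153] rect [ 423.2 -219.6  179.1  116.3   11.2]
6.475 [ 0.4069 -0.1786  0.3067]
```

View pics/m2.png

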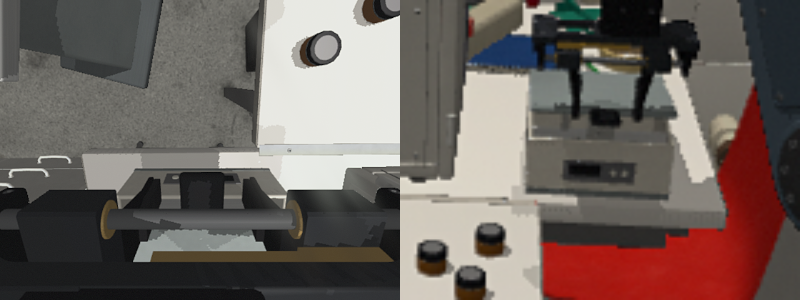

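Run:
```python
import numpy as np
f=np.array([-.2473,.9689])
p=lambda a:np.r_[f*(.218*np.cos(a)-.004*np.sin(a)),.088+.218*np.sin(a)+.004*np.cos(a)]
A=np.linspace(.14,1.68,25)
X=np.round([p(a)-p(.14) for a in A],3); D=np.diff(X,axis=0)
print([[*np.round(d,3).tolist(),0,0,0] for d in D])
print(p(.14),p(1.68))
```

```text
[[0.001, -0.003, 0.014, 0, 0, 0], [0.001, -0.003, 0.013, 0, 0, 0], [0.001, -0.004, 0.014, 0, 0, 0], [0.001, -0.005, 0.013, 0, 0, 0], [0.001, -0.006, 0.012, 0, 0, 0], [0.002, -0.007, 0.012, 0, 0, 0], [0.002, -0.007, 0.012, 0, 0, 0], [0.002, -0.008, 0.011, 0, 0, 0], [0.002, -0.009, 0.011, 0, 0, 0], [0.003, -0.009, 0.01, 0, 0, 0], [0.002, -0.01, 0.009, 0, 0, 0], [0.003, -0.011, 0.009, 0, 0, 0], [0.003, -0.011, 0.008, 0, 0, 0], [0.003, -0.012, 0.007, 0, 0, 0], [0.003, -0.012, 0.007, 0, 0, 0], [0.003, -0.012, 0.006, 0, 0, 0], [0.003, -0.013, 0.004, 0, 0, 0], [0.004, -0.013, 0.004, 0, 0, 0], [0.003, -0.013, 0.004, 0, 0, 0], [0.003, -0.013, 0.002, 0, 0, 0], [0.004, -0.014, 0.001, 0, 0, 0], [0.003, -0.013, 0.001, 0, 0, 0], [0.004, -0.014, -0.001, 0, 0, 0], [0.003, -0.013, -0.001, 0, 0, 0]]
[-0.05324589  0.20861281  0.12238126] [ 0.00685894 -0.02687272  0.30426547]
```

Request:
step_arm(
  rows=[
    [0,0,-0.01,0,0,0],
    [0,0,-0.01,0,0,0],
    [0,0,0,0,0,0],
  ],
)

```text
time: 7.1
position: [0.4063, -0.1779, 0.2857]
tool_rot: [0.613, 0.79, 0.0, -0.001]
ft_force: [0.6, 0.3, 0.2]
grip_width: 0.0646
grip_force: 0.0
```

Request:
step_arm(
  rows=[
    [0,0,0,0,0,0],
    [0,0,0,0,0,0],
    [0,0,0,0,0,0],
    [0,0,0,0,0,0],
    [0,0,0,0,0,0],
  ],
  jaw=0.02,
  squeeze=15,
)

```text
time: 7.72
position: [0.4068, -0.1781, 0.2869]
tool_rot: [0.613, 0.79, 0.0, 0.0]
ft_force: [2.0, 1.6, -0.6]
grip_width: 0.0357
grip_force: 15.0
```

Request:
step_arm(
  rows=[
    [0.001,-0.003,0.014,0,0,0],
    [0.001,-0.003,0.013,0,0,0],
    [0.001,-0.004,0.014,0,0,0],
    [0.001,-0.005,0.013,0,0,0],
    [0.001,-0.006,0.012,0,0,0],
    [0.002,-0.007,0.012,0,0,0],
    [0.002,-0.007,0.012,0,0,0],
    [0.002,-0.008,0.011,0,0,0],
    [0.002,-0.009,0.011,0,0,0],
    [0.003,-0.009,0.01,0,0,0],
    [0.002,-0.01,0.009,0,0,0],
    [0.003,-0.011,0.009,0,0,0],
  ],
)

```text
time: 9.22
position: [0.428, -0.2604, 0.4275]
tool_rot: [0.613, 0.79, 0.001, 0.0]
ft_force: [3.2, 2.8, 0.7]
grip_width: 0.0357
grip_force: 15.0
```

Request:
step_arm(
  rows=[
    [0.003,-0.011,0.008,0,0,0],
    [0.003,-0.012,0.007,0,0,0],
    [0.003,-0.012,0.007,0,0,0],
    [0.003,-0.012,0.006,0,0,0],
    [0.003,-0.013,0.004,0,0,0],
    [0.004,-0.013,0.004,0,0,0],
    [0.003,-0.013,0.004,0,0,0],
    [0.003,-0.013,0.002,0,0,0],
    [0.004,-0.014,0.001,0,0,0],
    [0.003,-0.013,0.001,0,0,0],
    [0.004,-0.014,-0.001,0,0,0],
    [0.003,-0.013,-0.001,0,0,0],
  ],
)

```text
time: 10.72
position: [0.4675, -0.414, 0.4686]
tool_rot: [0.613, 0.79, 0.001, 0.001]
ft_force: [6.8, 2.2, -1.7]
grip_width: 0.0356
grip_force: 15.0
```

Request:
step_arm(
  rows=[
    [0,0,0,0,0,0],
    [0,0,0,0,0,0],
    [0,0,0,0,0,0],
    [0,0,0,0,0,0],
  ],
  jaw=0.07,
)

```text
time: 11.22
position: [0.4663, -0.4131, 0.4687]
tool_rot: [0.613, 0.79, -0.0, -0.0]
ft_force: [0.1, 0.4, 0.4]
grip_width: 0.0662
grip_force: 0.0
```

Request:
step_arm(
  rows=[
    [0,0,0.04,0,0,0],
    [0,0.02,0.02,0,0,0],
    [0,0.055,0,0,0,1],
    [0,0.055,0,0,0,1],
    [0,0.055,0,0,0,1],
    [0,0.055,0,0,0,1],
    [0,0.055,0,0,0,1],
    [0,0.055,-0.02,0,0,1],
    [0,0.055,-0.03,0,0,1],
    [0,0.055,-0.03,0,0,1],
    [0,0.055,-0.03,0,0,1],
    [-0.01,0.055,0,0,0,1],
  ],
  jaw=0,
)

```text
time: 12.72
position: [0.4547, 0.1587, 0.4171]
tool_rot: [0.541, 0.841, -0.001, -0.002]
ft_force: [1.0, 0.2, 1.8]
grip_width: 0.0001
grip_force: 0.0
```

Request:
step_arm(
  rows=[
    [0,0,0,0,0,0],
    [0,0,0,0,0,0],
    [0,0,0,0,0,0],
  ],
)

```text
time: 13.1
position: [0.4567, 0.1555, 0.4194]
tool_rot: [0.542, 0.84, 0.0, 0.0]
ft_force: [-0.2, -0.2, -0.1]
grip_width: 0.0006
grip_force: 0.0
```

Run:
```python
from h import *
o,c,P=look('wrist',['plate','slide_box','jar_a','dropper_blue'],'w3',.003)
print(o['time'],np.round(o['position'],4),np.round(o['q'],2))
look('side',['hatch','plate'])
```

```text
plate 0.55 [329.  57.  62. 113.] 6596 med [0.4423 0.3031 0.0428] rect [443.9 299.6  60.4 107.   24.6]
slide_box 0.96 [321.  90. 133. 180.] 8978 med [0.4539 0.2412 0.0403] rect [445.7 272.6  95.3 175.6   7.6]
13.1 [0.4567 0.1555 0.4194] [ 0.1   0.32  1.76 -0.    1.06 -0.33]
hatch 0.74 [332. 149.  41.  64.] 1712 med [ 0.47   -0.4468  0.2601] rect [ 469.1 -422.2  167.2   62.9   14.5]
plate 0.7 [279. 295.  27.  36.] 695 med [0.4432 0.3088 0.0419] rect [445.6 302.5  62.6 118.9  25. ]
plate 0.4 [330. 148.  48.  62.] 1642 med [ 0.4758 -0.4424  0.2579] rect [ 471.2 -421.6  177.7   62.9   14.5]
plate 0.3 [285. 250.   5.  10.] 123 med [0.4977 0.0699 0.0256] rect [499.3  68.2  30.8  31.7  17.3]
```

View pics/w3.png

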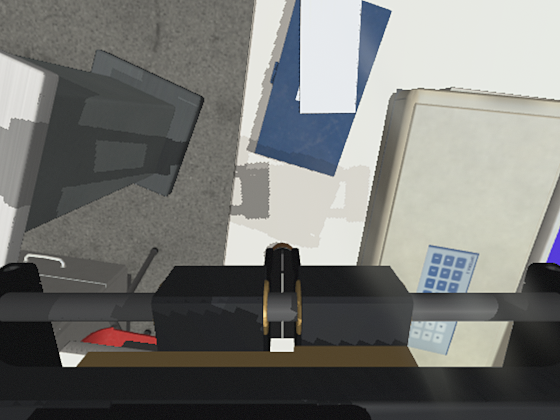

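Run:
```python
from h import *
c=camera('top');Q=cloud(c).reshape(-1,3); Q=Q[~np.isnan(Q[:,0])]
for zt in (.05,.09,.12):
  s=Q[(Q[:,2]>zt)&(Q[:,0]>.505)&(Q[:,0]<.9)&(Q[:,2]<.3)]
  for y in np.arange(0.02,.5,.04):
    k=s[(s[:,1]>=y)&(s[:,1]<y+.04)]
    if len(k)>5: print(zt,round(y,2),np.round([np.percentile(k[:,0],1),k[:,2].max()],3),len(k))
```

```text
0.05 0.02 [0.611 0.207] 556
0.05 0.06 [0.599 0.222] 1014
0.05 0.1 [0.588 0.222] 1105
0.05 0.14 [0.575 0.223] 1139
0.05 0.18 [0.588 0.225] 1011
0.05 0.22 [0.578 0.216] 708
0.05 0.26 [0.55  0.214] 711
0.05 0.3 [0.548 0.219] 604
0.05 0.34 [0.635 0.211] 155
0.05 0.42 [0.511 0.082] 33
0.05 0.46 [0.557 0.112] 119
0.09 0.02 [0.652 0.207] 297
0.09 0.06 [0.648 0.222] 797
0.09 0.1 [0.637 0.222] 896
0.09 0.14 [0.621 0.223] 935
0.09 0.18 [0.606 0.225] 896
0.09 0.22 [0.599 0.216] 585
0.09 0.26 [0.582 0.214] 538
0.09 0.3 [0.591 0.219] 485
0.09 0.34 [0.64  0.211] 152
0.09 0.46 [0.557 0.112] 85
0.12 0.02 [0.77  0.207] 69
0.12 0.06 [0.762 0.222] 457
0.12 0.1 [0.748 0.222] 551
0.12 0.14 [0.726 0.223] 609
0.12 0.18 [0.712 0.225] 586
0.12 0.22 [0.698 0.216] 276
0.12 0.26 [0.683 0.214] 246
0.12 0.3 [0.676 0.219] 246
0.12 0.34 [0.677 0.211] 118
```

Request:
step_arm(
  rows=[
    [-0.005,0.05,0,0,0,0],
    [-0.005,0.05,0,0,0,0],
    [-0.006,0.0495,0,0,0,0],
    [0,0,-0.06,0,0,0],
    [0,0,-0.06,0,0,0],
    [0,0,-0.055,0,0,0],
    [0,0,-0.01,0,0,0],
    [0,0,-0.004,0,0,0],
    [0,0,-0.002,0,0,0],
    [0,0,0,0,0,0],
  ],
)

```text
time: 14.8
position: [0.4412, 0.3062, 0.2297]
tool_rot: [0.542, 0.84, 0.001, 0.001]
ft_force: [-0.2, -0.3, 0.3]
grip_width: 0.0008
grip_force: 0.0
```

Request:
step_arm(
  rows=[
    [0,0,-0.002,0,0,0],
    [0,0,-0.002,0,0,0],
    [0,0,0,0,0,0],
  ],
)

```text
time: 15.18
position: [0.4409, 0.3061, 0.2258]
tool_rot: [0.542, 0.841, 0.001, 0.001]
ft_force: [-1.5, -1.7, 12.6]
grip_width: 0.0004
grip_force: 6.0
```

Request:
step_arm(
  rows=[
    [0,0,0.0007,0,0,0],
    [0,0,0,0,0,0],
  ],
)

```text
time: 15.42
position: [0.4409, 0.3061, 0.2259]
tool_rot: [0.542, 0.84, 0.001, 0.001]
ft_force: [-0.6, 0.0, 8.4]
grip_width: 0.0009
grip_force: 4.2
```

Request:
step_arm(
  rows=[
    [0,0,0.0006,0,0,0],
    [0,-0.004,0,0,0,0],
    [0,-0.007,0,0,0,0],
    [0,-0.007,0,0,0,0],
    [0,-0.007,0,0,0,0],
    [0,0,0,0,0,0],
  ],
)

```text
time: 16.18
position: [0.4412, 0.2805, 0.2258]
tool_rot: [0.542, 0.84, 0.0, 0.001]
ft_force: [0.5, -1.0, 7.6]
grip_width: 0.0003
grip_force: 3.4
```

Request:
step_arm(
  rows=[
    [0,-0.008,0.0004,0,0,0],
    [0,-0.008,0,0,0,0],
    [0,-0.008,0,0,0,0],
    [0,-0.008,0,0,0,0],
    [0,-0.008,0,0,0,0],
    [0,0,0,0,0,0],
  ],
)

```text
time: 16.92
position: [0.4407, 0.2399, 0.2259]
tool_rot: [0.542, 0.84, -0.0, 0.0]
ft_force: [-0.2, -1.6, 7.0]
grip_width: 0.0007
grip_force: 3.0
```

Run:
```python
from h import *
look('side',['plate']); look('top',['plate'])
```

```text
plate 0.8 [286. 279.  28.  27.] 414 med [0.4379 0.2545 0.0421] rect [444.2 238.5  58.4 110.7  23.7]
plate 0.37 [331. 177.  50.  82.] 2872 med [ 0.4183 -0.424   0.178 ] rect [ 420.  -424.9   75.5   15.9   19.8]
plate 0.59 [240. 232.   8.  11.] 50 med [0.4968 0.0635 0.028 ] rect [498.9  61.9  25.3  26.1   6. ]
```

Request:
step_arm(
  rows=[
    [0,-0.008,0,0,0,0],
    [0,-0.008,0,0,0,0],
    [0,-0.008,0,0,0,0],
    [0,-0.008,0,0,0,0],
    [0,-0.008,0,0,0,0],
    [0,-0.006,0,0,0,0],
    [0,0,0,0,0,0],
  ],
)

```text
time: 18.0
position: [0.4407, 0.194, 0.2259]
tool_rot: [0.542, 0.84, -0.0, 0.0]
ft_force: [0.1, -1.6, 5.9]
grip_width: 0.0006
grip_force: 3.0
```

Request:
step_arm(
  rows=[
    [0,0,0.02,0,0,0],
    [0,0,0.05,0,0,0],
    [0,-0.02,0.06,0,0,0],
    [0,-0.05,0,0,0,0],
    [0,-0.05,0,0,0,0],
    [0,0,0,0,0,0],
    [0,0,0,0,0,0],
  ],
  jaw=0.08,
)

```text
time: 18.88
position: [0.4402, 0.075, 0.3545]
tool_rot: [0.542, 0.84, -0.0, -0.001]
ft_force: [-0.3, 1.3, -0.8]
grip_width: 0.0626
grip_force: 0.0
```

Run:
```python
from h import *
o,c,P=look('wrist',['plate','slide_box','jar_a'],'w4',.003)
print(o['time'],np.round(o['position'],4))
look('side',['plate','jar_a'])
```

```text
plate 0.75 [342.  85.  78. 136.] 9416 med [0.4406 0.1939 0.0427] rect [442.1 189.8  60.1 110.1  24.9]
slide_box 0.87 [374.  60. 150. 120.] 6833 med [0.4746 0.2443 0.0403] rect [451.2 231.7  95.1  96.6   7.7]
jar_a 0.7 [328. 229.  32.  39.] 963 med [0.4963 0.0645 0.0275] rect [496.1  64.4  31.7  31.6   7.9]
jar_a 0.53 [367. 266.  11.  18.] 50 med [0.5547 0.0427 0.0224] rect [554.8  42.7   0.6   8.1  87.9]
jar_a 0.47 [294. 289.  21.   6.] 181 med [ 0.4961 -0.0191  0.0122] rect [496.9 -21.   24.6   6.   27.8]
18.875 [0.4402 0.075  0.3545]
plate 0.86 [292. 267.  25.  23.] 437 med [0.4424 0.1961 0.0419] rect [442.9 192.5  55.5 105.3  24.4]
jar_a 0.44 [292. 236.  12.   8.] 85 med [ 0.5047 -0.0236  0.0256] rect [505.4 -27.6  26.4  27.3  17.9]
```

View pics/w4.png

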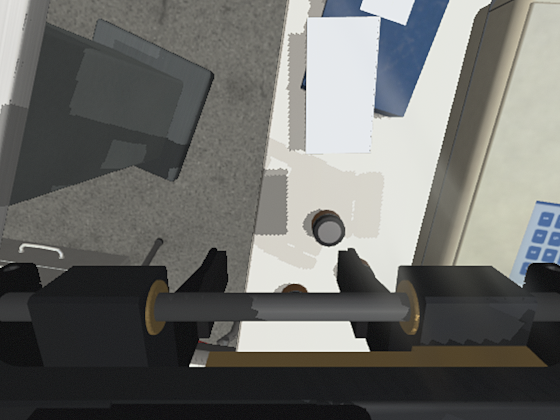

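Request:
step_arm(
  rows=[
    [0.008,0.041,0,0,0,0.3],
    [0.009,0.04,0,0,0,0.2],
    [0,0,-0.06,0,0,0],
    [0,0,-0.05,0,0,0],
    [0,0,-0.025,0,0,0],
    [0,0,0,0,0,0],
  ],
)

```text
time: 19.98
position: [0.457, 0.1566, 0.2182]
tool_rot: [0.538, 0.843, -0.001, -0.002]
ft_force: [-0.4, -0.5, 0.6]
grip_width: 0.0802
grip_force: 0.0
```

Request:
step_arm(
  rows=[
    [0,0,0,0,0,0],
    [0,0,0,0,0,0],
    [0,0,0,0,0,0],
    [0,0,0,0,0,0],
    [0,0,0,0,0,0],
  ],
  jaw=0.04,
  squeeze=25,
)

```text
time: 20.6
position: [0.458, 0.1562, 0.2205]
tool_rot: [0.538, 0.843, 0.001, 0.001]
ft_force: [0.8, -0.0, 3.4]
grip_width: 0.0588
grip_force: 25.0
```

Request:
step_arm(
  rows=[
    [0,0,0.01,0,0,0],
    [0,0,0.02,0,0,0],
    [0,0,0.03,0,0,0],
    [0,0,0.04,0,0,0],
    [0,0,0.05,0,0,0],
    [0,0,0.03,0,0,0],
    [0,0,0,0,0,0],
  ],
)

```text
time: 21.48
position: [0.4578, 0.1563, 0.4025]
tool_rot: [0.538, 0.843, 0.002, 0.002]
ft_force: [0.4, 0.1, -1.2]
grip_width: 0.0591
grip_force: 25.0
```

Run:
```python
from h import *
o,c,P=look('wrist',['plate'],'w5',.02)
print(o['time'],np.round(o['position'],4),o['grip_width'])
r=cut_out('plate','wrist')[0]['region']
q=P[r]; q=q[~np.isnan(q[:,0])]; q=q[q[:,2]>.1]
cen=np.median(q,0); A=np.c_[q[:,:2]-cen[:2],np.ones(len(q))]; print(len(q),np.linalg.lstsq(A,q[:,2],rcond=None)[0], cv2.minAreaRect((q[:,:2]*1000).astype(np.float32)))
```

```text
plate 0.97 [283. 192. 123. 202.] 22986 med [0.4399 0.1979 0.2238] rect [442.1 190.7  60.3 108.   24.5]
21.475 [0.4578 0.1563 0.4025] 0.059146221380229264
22985 [ 0.00366418 -0.00634564  0.22381282] ((442.0887145996094, 190.69911193847656), (60.297523498535156, 108.02518463134766), 24.46158218383789)
```

View pics/w5.png

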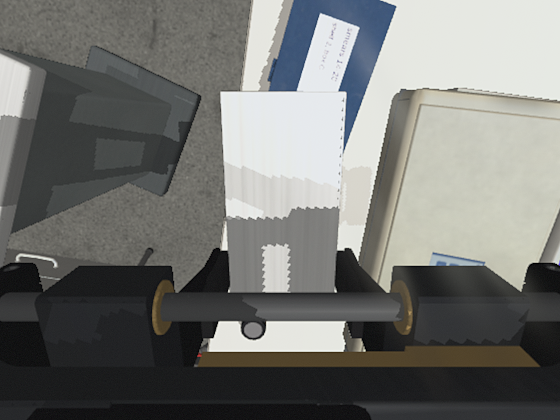

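Request:
step_arm(
  rows=[
    [-0.001,-0.05,0,0,0,-1],
    [-0.001,-0.05,0,0,0,-1],
    [-0.001,-0.05,0,0,0,-1],
    [-0.001,-0.05,0,0,0,-1],
    [-0.001,-0.05,0,0,0,-1],
    [-0.001,-0.05,0,0,0,-1],
    [-0.001,-0.05,0,0,0,-1],
    [-0.001,-0.05,0,0,0,-1],
    [-0.001,-0.05,0,0,0,-1],
    [0,-0.048,0,0,0,-1.2],
    [0,0,0,0,0,0],
    [0,0,0,0,0,0],
  ],
)

```text
time: 23.12
position: [0.4481, -0.3412, 0.3981]
tool_rot: [0.611, 0.792, 0.001, -0.002]
ft_force: [0.1, 0.2, -0.7]
grip_width: 0.0589
grip_force: 25.0
```

Run:
```python
from h import *
o=get_obs();c=camera('wrist'); P=cloud(c,o); cv2.imwrite('pics/w6.png',c['pixels'])
print(o['time'],np.round(o['position'],4),o['grip_width'],R.from_quat(o['tool_rot']).as_matrix()[:,1])
# warmer frame under estimate
H=np.array([.4605,-.387]);f=np.array([-.2473,.9689]);g=np.array([.9689,.2473])
for name,PP in (('wrist',P),('top',cloud(camera('top'))),('side',cloud(camera('side')))):
    d=PP.reshape(-1,3); d=d[~np.isnan(d[:,0])]
    xw=.098-(d[:,:2]-H)@f; yw=(d[:,:2]-H)@g
    m=(abs(d[:,2]-.0785)<.006)&(abs(xw)<.15)&(abs(yw)<.12)
    if m.sum()>20: print(name,m.sum(),np.round(np.percentile(xw[m],[1,50,99]),4),np.round(np.percentile(yw[m],[1,50,99]),4),np.median(d[m,2]))
    m=(abs(d[:,2]-.01)<.008)&(xw>-.06)&(xw<.09)&(abs(yw)<.1)
    if m.sum()>20: print(' floor',m.sum(),np.round(np.percentile(xw[m],[1,50,99]),4),np.round(np.percentile(yw[m],[1,50,99]),4),np.median(d[m,2]))
```

```text
23.125 [ 0.4481 -0.3412  0.3981] 0.058939077043188834 [ 0.96744307  0.25308138 -0.00193129]
wrist 6128 [-0.0867 -0.0512  0.097 ] [-0.0911  0.0015  0.0895] 0.0772709709610648
 floor 3538 [-0.0504  0.0112  0.0813] [-0.0862  0.0689  0.0844] 0.0077615171956474105
top 158 [-0.0879 -0.0561  0.0889] [-0.0442  0.0582  0.0917] 0.07799542793520053
 floor 476 [-0.059  -0.0106  0.0625] [-0.0321  0.0547  0.0987] 0.008277746448493883
side 336 [-0.0912 -0.0398  0.0973] [-0.0872  0.004   0.0918] 0.0756772039864414
 floor 25 [0.0783 0.0817 0.0866] [-0.0813 -0.0229  0.0739] 0.016258472060522666
```

View pics/w6.png

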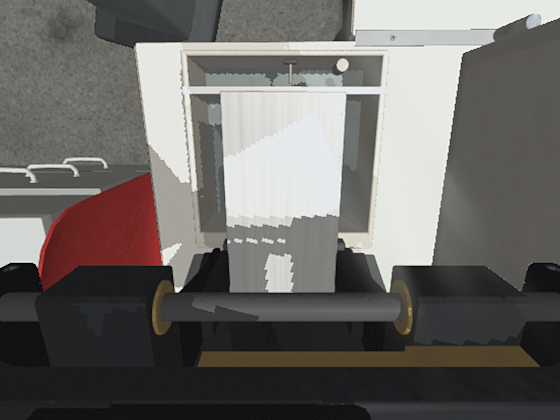

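Request:
step_arm(
  rows=[
    [0,0,-0.04,0,0,0],
    [0,0,-0.04,0,0,0],
    [0,0,-0.04,0,0,0],
    [0,0,-0.03,0,0,0],
    [0,0,-0.02,0,0,0],
    [0,0,-0.015,0,0,0],
    [0,0,-0.01,0,0,0],
    [0,0,-0.005,0,0,0],
    [0,0,0,0,0,0],
    [0,0,0,0,0,0],
  ],
)

```text
time: 24.52
position: [0.4488, -0.342, 0.2005]
tool_rot: [0.611, 0.792, -0.0, 0.001]
ft_force: [0.0, -0.0, 0.2]
grip_width: 0.0592
grip_force: 25.0
```

Request:
step_arm(
  rows=[
    [0,0,-0.004,0,0,0],
    [0,0,-0.003,0,0,0],
    [0,0,0,0,0,0],
  ],
)

```text
time: 24.9
position: [0.4485, -0.3417, 0.1927]
tool_rot: [0.611, 0.792, 0.0, -0.0]
ft_force: [0.1, 0.0, -0.9]
grip_width: 0.0589
grip_force: 25.0
```

Request:
step_arm(
  rows=[
    [0,0,0,0,0,0],
    [0,0,0,0,0,0],
    [0,0,0,0,0,0],
    [0,0,0,0,0,0],
  ],
  jaw=0.08,
)

```text
time: 25.4
position: [0.4486, -0.3418, 0.193]
tool_rot: [0.611, 0.792, -0.0, 0.0]
ft_force: [-0.1, -0.4, 0.6]
grip_width: 0.0792
grip_force: 0.0
```

Request:
step_arm(
  rows=[
    [0,0,0.02,0,0,0],
    [0,0,0.05,0,0,0],
    [0,0,0.06,0,0,0],
    [0,0,0.06,0,0,0],
    [0,0,0.01,0,0,0],
    [0,0,0,0,0,0],
    [0,0,0,0,0,0],
  ],
)

```text
time: 26.28
position: [0.4481, -0.3413, 0.391]
tool_rot: [0.611, 0.792, 0.0, -0.002]
ft_force: [-0.6, 0.4, -0.0]
grip_width: 0.0797
grip_force: 0.0
```

```bash
cat >> h.py <<'E'
H=np.array([.4605,-.387]);f=np.array([-.2473,.9689]);g=np.array([.9689,.2473])
def towf(p): d=np.asarray(p)[...,:2]-H; return np.stack([.098-d@f,d@g],-1)
E
python3 - <<'E'
from h import *
o,c,P=look('wrist',['plate'],'w7',.004)
for r in cut_out('plate','wrist')[:2]:
    q=P[r['region']]; q=q[~np.isnan(q[:,0])]; q=q[(q[:,2]<.03)]
    if len(q)<100: continue
    w=towf(q); print(r['confidence'],len(q),cv2.minAreaRect((w*1000).astype(np.float32)),np.percentile(q[:,2],[2,50,98]))
look('side',['jar_a']);look('top',['jar_a'])
E
```

```text
plate 0.77 [281. 156.  54.  94.] 5076 med [ 0.4376 -0.3026  0.0101] rect [ 437.9 -306.2   61.   108.7   14.8]
0.77 5076 ((14.146350860595703, -1.872781753540039), (108.7260971069336, 60.9715461730957), 0.5309379696846008) [0.00849323 0.0100798  0.0116982 ]
jar_a 0.62 [293. 237.   6.  12.] 96 med [ 0.5034 -0.0256  0.0258] rect [504.8 -27.6  35.3  27.3  70.3]
jar_a 0.58 [286. 250.  12.  12.] 123 med [0.499  0.0708 0.026 ] rect [498.6  67.2  31.2  31.6  69. ]
```

View pics/w7.png

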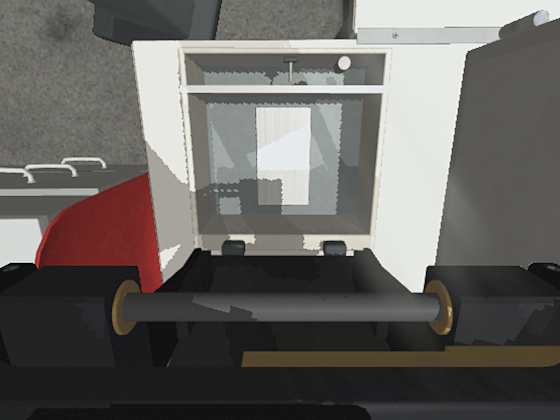

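Request:
step_arm(
  rows=[
    [0.005,0.05,0.01,0,0,0],
    [0.005,0.05,0,0,0,0],
    [0.005,0.05,0,0,0,0],
    [0.01,0.05,0,0,0,0],
    [0.01,0.02,0,0,0,0],
    [0,0,0,0,0,0],
    [0,0,0,0,0,0],
  ],
  jaw=0.06,
)

```text
time: 27.5
position: [0.4837, -0.1223, 0.4029]
tool_rot: [0.611, 0.792, -0.0, 0.0]
ft_force: [-0.4, -0.4, -0.4]
grip_width: 0.0599
grip_force: 0.0
```

```bash
cat >> h.py <<'E'
def jars():
    o,c,P=look('wrist',[]); 
    out=[]
    for r in cut_out('jar_a','wrist')[:5]:
        q=P[r['region']]; q=q[~np.isnan(q[:,0])]; t=q[abs(q[:,2]-.0275)<.004]
        if len(t)<30: continue
        (x,y),rad=cv2.minEnclosingCircle((t[:,:2]*1000).astype(np.float32))
        print('jar',round(r['confidence'],2),'c',round(x,1),round(y,1),'r',round(rad,1),'move',np.round([x-o['position'][0]*1000,y-o['position'][1]*1000],1))
    print(o['time'],np.round(o['position'],4),np.round(o['q'],2))
    return c
E
python3 - <<'E'
from h import *
c=jars(); cv2.imwrite('pics/w8.png',c['pixels'])
E
```

```text
jar 0.79 c 497.1 63.5 r 16.9 move [ 13.4 185.7]
jar 0.56 c 503.7 -33.8 r 16.8 move [20.1 88.5]
27.5 [ 0.4837 -0.1223  0.4029] [-0.47  0.36  1.75 -0.    1.03 -0.73]
```

Run:
```python
from h import *
o=get_obs()
for n in('wrist','top'):
    c=camera(n);Q=cloud(c,o).reshape(-1,3); Q=Q[~np.isnan(Q[:,0])]
    s=Q[(Q[:,2]>.06)&(Q[:,2]<(.2 if n=='wrist' else .48))&(Q[:,0]>.5 if n=='wrist' else Q[:,0]>.59)&(Q[:,0]<.9)]
    for y in np.arange(-.32,.24,.04):
        k=s[(s[:,1]>=y)&(s[:,1]<y+.04)]
        if len(k)>5: print(n,round(y,2),np.round([np.percentile(k[:,0],1),np.percentile(k[:,2],1),k[:,2].max()],3),len(k))
```

```text
wrist -0.32 [0.521 0.063 0.078] 102
wrist -0.28 [0.516 0.061 0.087] 143
wrist -0.24 [0.5   0.062 0.079] 160
wrist -0.2 [0.5  0.06 0.14] 407
wrist -0.16 [0.586 0.061 0.153] 3326
wrist -0.12 [0.714 0.06  0.12 ] 1162
wrist -0.04 [0.625 0.06  0.074] 335
wrist -0.0 [0.613 0.061 0.092] 4572
wrist 0.04 [0.6   0.062 0.093] 5498
wrist 0.08 [0.595 0.062 0.092] 1844
top -0.32 [0.624 0.1   0.466] 1451
top -0.28 [0.613 0.097 0.466] 1512
top -0.24 [0.602 0.102 0.467] 1552
top -0.2 [0.592 0.104 0.465] 1621
top -0.16 [0.591 0.085 0.467] 1742
top -0.12 [0.713 0.073 0.465] 1153
top -0.08 [0.858 0.067 0.464] 196
top -0.04 [0.628 0.06  0.078] 20
top -0.0 [0.619 0.062 0.105] 333
top 0.04 [0.605 0.065 0.219] 807
top 0.08 [0.595 0.068 0.222] 1057
top 0.12 [0.593 0.074 0.224] 1091
top 0.16 [0.593 0.078 0.221] 1067
top 0.2 [0.593 0.08  0.22 ] 844
top 0.24 [0.593 0.083 0.215] 590
```

View pics/w8.png

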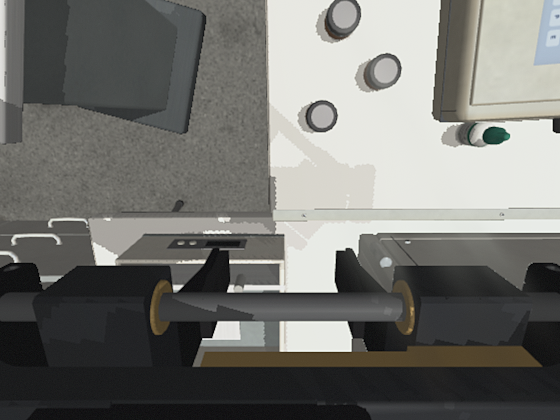

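Request:
step_arm(
  rows=[
    [0.01,0.044,0,0,0,0],
    [0.01,0.044,0,0,0,0],
    [0,0,-0.05,0,0,0],
    [0,0,-0.05,0,0,0],
    [0,0,-0.05,0,0,0],
    [0,0,-0.03,0,0,0],
    [0,0,-0.02,0,0,0],
    [0,0,-0.016,0,0,0],
    [0,0,0,0,0,0],
    [0,0,0,0,0,0],
  ],
)

```text
time: 28.95
position: [0.5039, -0.0341, 0.1875]
tool_rot: [0.611, 0.792, 0.0, 0.001]
ft_force: [-0.3, -0.4, 0.6]
grip_width: 0.0597
grip_force: 0.0
```

Request:
step_arm(
  rows=[
    [0,0,0,0,0,0],
    [0,0,0,0,0,0],
    [0,0,0,0,0,0],
    [0,0,0,0,0,0],
  ],
  jaw=0.02,
  squeeze=15,
)

```text
time: 29.45
position: [0.5037, -0.0338, 0.1873]
tool_rot: [0.611, 0.792, 0.0, 0.0]
ft_force: [-1.0, -0.1, 2.8]
grip_width: 0.0337
grip_force: 15.0
```

Request:
step_arm(
  rows=[
    [0,0,0.02,0,0,0],
    [0,0,0.05,0,0,0],
    [0,0,0.05,0,0,0],
    [0,0,0.05,0,0,0],
    [0,0,0.04,0,0,0],
    [0,0,0,0,0,0],
  ],
)

```text
time: 30.2
position: [0.5043, -0.0339, 0.4001]
tool_rot: [0.611, 0.792, 0.001, 0.004]
ft_force: [0.7, -0.7, -0.6]
grip_width: 0.0335
grip_force: 15.0
```

Request:
step_arm(
  rows=[
    [-0.015,-0.047,0,0,0,0],
    [-0.015,-0.047,0,0,0,0],
    [-0.015,-0.047,0,0,0,0],
    [-0.015,-0.047,0,0,0,0],
    [-0.015,-0.047,0,0,0,0],
    [0,0,0,0,0,0],
    [0,0,-0.05,0,0,0],
    [0,0,-0.05,0,0,0],
    [0,0,-0.05,0,0,0],
    [0,0,-0.03,0,0,0],
    [0,0,-0.01,0,0,0],
    [0,0,0,0,0,0],
  ],
)

```text
time: 31.7
position: [0.4286, -0.268, 0.2064]
tool_rot: [0.611, 0.792, 0.0, -0.001]
ft_force: [-0.3, -0.2, -0.3]
grip_width: 0.0336
grip_force: 15.0
```

Request:
step_arm(
  rows=[
    [0,0,-0.004,0,0,0],
    [0,0,-0.0035,0,0,0],
    [0,0,0,0,0,0],
  ],
)

```text
time: 32.08
position: [0.4287, -0.2689, 0.1999]
tool_rot: [0.611, 0.792, -0.0, 0.0]
ft_force: [-0.3, -0.2, -0.1]
grip_width: 0.0333
grip_force: 15.0
```

Request:
step_arm(
  rows=[
    [0,0,0,0,0,0],
    [0,0,0,0,0,0],
    [0,0,0,0,0,0],
  ],
  jaw=0.06,
)

```text
time: 32.45
position: [0.4286, -0.2689, 0.1996]
tool_rot: [0.611, 0.792, -0.0, 0.0]
ft_force: [-0.3, 0.1, 0.2]
grip_width: 0.0551
grip_force: 0.0
```

Request:
step_arm(
  rows=[
    [0,0,0.02,0,0,0],
    [0,0,0.05,0,0,0],
    [0,0,0.06,0,0,0],
    [0,0,0.06,0,0,0],
    [0.01,0.05,0,0,0,0],
    [0.01,0.05,0,0,0,0],
    [0.02,0.05,0,0,0,0],
    [0.02,0.02,0,0,0,0],
    [0,0,0,0,0,0],
    [0,0,0,0,0,0],
  ],
)

```text
time: 33.7
position: [0.4882, -0.0991, 0.3893]
tool_rot: [0.611, 0.792, -0.0, -0.0]
ft_force: [0.5, 0.0, 0.0]
grip_width: 0.0603
grip_force: 0.0
```

Run:
```python
from h import *
c=jars(); cv2.imwrite('pics/w9.png',c['pixels'])
o,c,P=look('side',['jar_a'],'s9')
```

```text
jar 0.95 c 553.6 25.7 r 16.8 move [ 65.4 124.8]
jar 0.91 c 497.0 63.3 r 16.9 move [  8.8 162.4]
33.7 [ 0.4882 -0.0991  0.3893] [-0.42  0.38  1.76 -0.    1.   -0.68]
jar_a 0.57 [273. 240.  11.  11.] 114 med [0.5546 0.0338 0.0264] rect [554.7  31.2  34.2  27.6  80. ]
```

Request:
step_arm(
  rows=[
    [0.0072,0.0139,0,0,0,10],
    [0.0072,0.0139,0,0,0,10],
    [0.0072,0.0139,0,0,0,10],
    [0.0072,0.0139,0,0,0,10],
    [0.0072,0.0139,0,0,0,10],
    [0.0072,0.0139,0,0,0,10],
    [0.0072,0.0139,0,0,0,10],
    [0.0072,0.0139,0,0,0,10],
    [0.0072,0.0139,0,0,0,10],
    [0,0,0,0,0,0],
    [0,0,0,0,0,0],
  ],
)

```text
time: 35.28
position: [0.5531, 0.0256, 0.3893]
tool_rot: [-0.126, 0.992, -0.0, -0.0]
ft_force: [-0.3, -0.5, -0.2]
grip_width: 0.0598
grip_force: 0.0
```

Request:
step_arm(
  rows=[
    [0,0,-0.05,0,0,0],
    [0,0,-0.05,0,0,0],
    [0,0,-0.05,0,0,0],
    [0,0,-0.03,0,0,0],
    [0,0,-0.015,0,0,0],
    [0,0,-0.007,0,0,0],
    [0,0,0,0,0,0],
    [0,0,0,0,0,0],
  ],
)

```text
time: 36.28
position: [0.5539, 0.0262, 0.1886]
tool_rot: [-0.128, 0.992, -0.0, 0.001]
ft_force: [0.4, -0.3, 0.8]
grip_width: 0.0599
grip_force: 0.0
```

Request:
step_arm(
  rows=[
    [0,0,0,0,0,0],
    [0,0,0,0,0,0],
    [0,0,0,0,0,0],
    [0,0,0,0,0,0],
  ],
  jaw=0.02,
)

```text
time: 36.78
position: [0.5535, 0.0263, 0.1876]
tool_rot: [-0.128, 0.992, -0.0, 0.0]
ft_force: [0.1, -0.1, 1.6]
grip_width: 0.0337
grip_force: 15.0
```

Request:
step_arm(
  rows=[
    [0,0,0.02,0,0,0],
    [0,0,0.05,0,0,0],
    [0,0,0.05,0,0,0],
    [0,0,0.05,0,0,0],
    [0,0,0.04,0,0,0],
    [0,0,0,0,0,0],
  ],
)

```text
time: 37.52
position: [0.5542, 0.0263, 0.4009]
tool_rot: [-0.128, 0.992, -0.001, 0.004]
ft_force: [-0.1, 0.9, -0.6]
grip_width: 0.0333
grip_force: 15.0
```

Request:
step_arm(
  rows=[
    [-0.05,0,0,0,0,-10],
    [-0.05,0,0,0,0,-10],
    [-0.015,-0.02,0,0,0,-10],
    [0,-0.052,0,0,0,-10],
    [0,-0.052,0,0,0,-10],
    [0,-0.052,0,0,0,-10],
    [0,-0.052,0,0,0,-10],
    [0,-0.052,0,0,0,-10],
    [0,-0.052,0,0,0,-10],
    [0,0,0,0,0,0],
    [0,0,0,0,0,0],
    [0,0,0,0,0,0],
  ],
)

```text
time: 39.02
position: [0.4382, -0.3042, 0.3967]
tool_rot: [0.61, 0.792, 0.0, -0.001]
ft_force: [0.5, -0.1, -0.4]
grip_width: 0.0336
grip_force: 15.0
```

Run:
```python
from h import *
o=get_obs(); print(np.round(o['position'],4),towf(o['position']),R.from_quat(o['tool_rot']).as_matrix()[:2,1],o['grip_width'])
c=camera('wrist'); P=cloud(c,o); cv2.imwrite('pics/w10.png',c['pixels'])
for r in cut_out('jar_a','wrist')[:4]:
    q=P[r['region']];q=q[~np.isnan(q[:,0])]; t=q[q[:,2]>np.percentile(q[:,2],90)-.004]; print(r['confidence'],np.round(towf(np.median(t,0))*1000,1),np.median(t,0))
```

```text
[ 0.4382 -0.3042  0.3967] [ 0.01221883 -0.0011315 ] [0.9668746  0.25524958] 0.03355743163252036
0.93 [-25.   -2.5] [ 0.42768808 -0.26841499  0.03817607]
0.87 [ 6.9 -2.2] [ 0.43583503 -0.2992986   0.23665871]
```

View pics/w10.png

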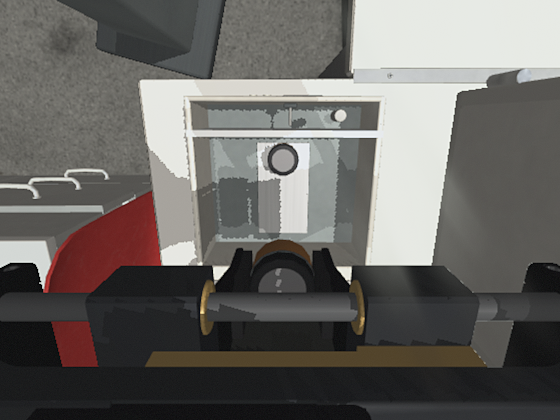

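Jar 1 stands upright at the front end of the plate (283,158). I lower the second jar behind it.

Request:
step_arm(
  rows=[
    [0.0005,-0.0025,0,0,0,0],
    [0,0,-0.05,0,0,0],
    [0,0,-0.05,0,0,0],
    [0,0,-0.05,0,0,0],
    [0,0,-0.03,0,0,0],
    [0,0,-0.012,0,0,0],
    [0,0,-0.005,0,0,0],
    [0,0,0,0,0,0],
    [0,0,0,0,0,0],
  ],
)

```text
time: 40.25
position: [0.4393, -0.3085, 0.2016]
tool_rot: [0.611, 0.792, -0.0, 0.001]
ft_force: [0.4, -0.1, -0.2]
grip_width: 0.0333
grip_force: 15.0
```

Request:
step_arm(
  rows=[
    [-0.0003,0.0015,-0.0025,0,0,0],
    [0,0,0,0,0,0],
  ],
)

```text
time: 40.5
position: [0.4386, -0.3065, 0.1982]
tool_rot: [0.611, 0.792, -0.0, 0.0]
ft_force: [-0.1, 1.2, -0.4]
grip_width: 0.0341
grip_force: 15.0
```

Request:
step_arm(
  rows=[
    [0,0,0,0,0,0],
    [0,0,0,0,0,0],
    [0,0,0,0,0,0],
  ],
  jaw=0.06,
)

```text
time: 40.88
position: [0.4387, -0.3068, 0.198]
tool_rot: [0.611, 0.792, -0.0, 0.0]
ft_force: [-0.2, 0.4, -0.8]
grip_width: 0.0554
grip_force: 0.0
```

Request:
step_arm(
  rows=[
    [0,0,0.02,0,0,0],
    [0,0,0.05,0,0,0],
    [0,0,0.06,0,0,0],
    [0,0,0.06,0,0,0],
    [0,0.05,0,0,0,0],
    [0,0.05,0,0,0,0],
    [0,0.05,0,0,0,0],
    [0.01,0.05,0,0,0,0],
    [0.02,0.05,0,0,0,0],
    [0.02,0,0,0,0,0],
    [0,0,0,0,0,0],
    [0,0,0,0,0,0],
  ],
)

```text
time: 42.38
position: [0.4879, -0.0569, 0.3877]
tool_rot: [0.611, 0.792, -0.0, -0.001]
ft_force: [-0.6, -0.6, -0.1]
grip_width: 0.06
grip_force: 0.0
```

Run:
```python
from h import *
c=jars()
```

```text
jar 0.67 c 497.0 63.9 r 17.0 move [  9.1 120.8]
42.375 [ 0.4879 -0.0569  0.3877] [-0.34  0.37  1.78 -0.    0.99 -0.6 ]
```

Request:
step_arm(
  rows=[
    [0.001,0.0134,0,0,0,10],
    [0.001,0.0134,0,0,0,10],
    [0.001,0.0134,0,0,0,10],
    [0.001,0.0134,0,0,0,10],
    [0.001,0.0134,0,0,0,10],
    [0.001,0.0134,0,0,0,10],
    [0.001,0.0134,0,0,0,10],
    [0.001,0.0134,0,0,0,10],
    [0.001,0.0134,0,0,0,10],
    [0,0,0,0,0,0],
    [0,0,0,0,0,0],
  ],
)

```text
time: 43.85
position: [0.4974, 0.0632, 0.3879]
tool_rot: [-0.126, 0.992, -0.0, -0.0]
ft_force: [0.4, 0.4, 0.1]
grip_width: 0.06
grip_force: 0.0
```

Request:
step_arm(
  rows=[
    [0,0,-0.05,0,0,0],
    [0,0,-0.05,0,0,0],
    [0,0,-0.04,0,0,0],
    [0,0,0,0,0,0],
  ],
)

```text
time: 44.35
position: [0.4966, 0.0632, 0.2456]
tool_rot: [-0.127, 0.992, 0.001, -0.004]
ft_force: [-0.3, -1.0, 0.2]
grip_width: 0.06
grip_force: 0.0
```

Run:
```python
from h import *
c=jars(); o,c,P=look('side',['jar_a'])
```

```text
jar 0.92 c 497.6 64.0 r 17.0 move [1.  0.7]
44.35 [0.4966 0.0632 0.2456] [-0.1   0.63  1.87 -0.    0.65 -1.92]
jar_a 0.68 [329. 147.  45.  66.] 2211 med [ 0.4653 -0.4439  0.2536] rect [ 455.7 -424.2  139.8   59.6   12.9]
jar_a 0.44 [285. 251.   9.  12.] 120 med [0.4981 0.0693 0.0261] rect [500.   66.8  30.8  32.3  20.3]
```

Request:
step_arm(
  rows=[
    [0,0.001,-0.03,0,0,0],
    [0,0,-0.02,0,0,0],
    [0,0,-0.011,0,0,0],
    [0,0,0,0,0,0],
  ],
)

```text
time: 45.05
position: [0.4979, 0.0648, 0.1875]
tool_rot: [-0.128, 0.992, -0.0, 0.0]
ft_force: [-0.7, 0.3, 0.5]
grip_width: 0.06
grip_force: 0.0
```

Request:
step_arm(
  rows=[
    [0,0,0,0,0,0],
    [0,0,0,0,0,0],
    [0,0,0,0,0,0],
    [0,0,0,0,0,0],
  ],
  jaw=0.02,
)

```text
time: 45.55
position: [0.4977, 0.0649, 0.1873]
tool_rot: [-0.128, 0.992, -0.0, 0.0]
ft_force: [-1.2, 1.2, 2.7]
grip_width: 0.0337
grip_force: 15.0
```

Request:
step_arm(
  rows=[
    [0,0,0.02,0,0,0],
    [0,0,0.05,0,0,0],
    [0,0,0.05,0,0,0],
    [0,0,0.05,0,0,0],
    [0,0,0.04,0,0,0],
    [0,0,0,0,0,0],
  ],
)

```text
time: 46.3
position: [0.4983, 0.0649, 0.4001]
tool_rot: [-0.128, 0.992, -0.001, 0.004]
ft_force: [-0.1, -0.2, -0.9]
grip_width: 0.0337
grip_force: 15.0
```

Request:
step_arm(
  rows=[
    [-0.05,0,0,0,0,-10],
    [0,-0.04,0,0,0,-10],
    [0,-0.045,0,0,0,-10],
    [0,-0.045,0,0,0,-10],
    [0,-0.045,0,0,0,-10],
    [0,-0.045,0,0,0,-10],
    [0,-0.05,0,0,0,-10],
    [0,-0.05,0,0,0,-10],
    [0,-0.05,0,0,0,-10],
    [0,-0.038,0,0,0,0],
    [0,0,0,0,0,0],
    [0,0,0,0,0,0],
  ],
)

```text
time: 47.8
position: [0.4471, -0.3424, 0.3953]
tool_rot: [0.611, 0.792, 0.001, -0.002]
ft_force: [-0.2, 0.2, -0.0]
grip_width: 0.0336
grip_force: 15.0
```

```bash
cat > j.py <<'E'
from h import *
o=get_obs(); print(o['time'],np.round(o['position'],4),towf(o['position']),R.from_quat(o['tool_rot']).as_matrix()[:2,1],o['grip_width'])
c=camera('wrist'); P=cloud(c,o); cv2.imwrite('pics/w11.png',c['pixels'])
for r in cut_out('jar_a','wrist')[:4]:
    q=P[r['region']];q=q[~np.isnan(q[:,0])]; t=q[q[:,2]>np.percentile(q[:,2],90)-.004]; print(r['confidence'],np.round(towf(np.median(t,0))*1000,1),np.median(t,0))
E
python3 j.py
```

```text
47.8 [ 0.4471 -0.3424  0.3953] [ 0.05142617 -0.00195478] [0.96741579 0.25318805] 0.03355519976243847
0.78 [-31.4  43.8] [ 0.47095421 -0.25081355  0.03692003]
0.76 [45.  -3.4] [ 0.44410228 -0.3364617   0.23559224]
0.57 [16.8 -2.6] [ 0.43792219 -0.30893632  0.0381402 ]
```

View pics/w11.png

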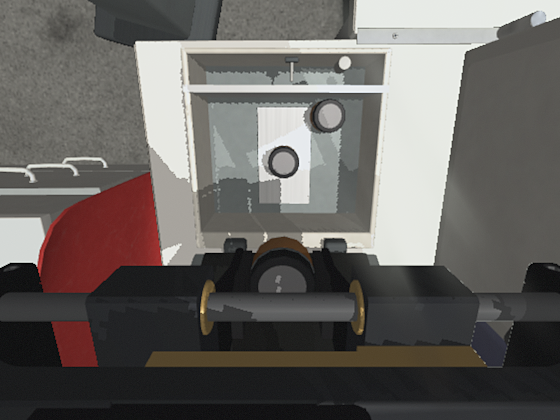

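Jar 1 was knocked to (328,115), beside the plate. I place jar 3 first, then put jar 1 right.

Request:
step_arm(
  rows=[
    [0.0005,-0.0005,0,0,0,0],
    [0,0,-0.05,0,0,0],
    [0,0,-0.05,0,0,0],
    [0,0,-0.05,0,0,0],
    [0,0,-0.03,0,0,0],
    [0,0,-0.012,0,0,0],
    [0,0,-0.005,0,0,0],
    [0,0,0,0,0,0],
    [0,0,0,0,0,0],
  ],
)

```text
time: 49.02
position: [0.4485, -0.3439, 0.2012]
tool_rot: [0.611, 0.792, -0.0, 0.001]
ft_force: [0.4, 0.3, -0.3]
grip_width: 0.0335
grip_force: 15.0
```

Request:
step_arm(
  rows=[
    [0,0,-0.0025,0,0,0],
    [0,0,0,0,0,0],
  ],
)

```text
time: 49.28
position: [0.4482, -0.3437, 0.1978]
tool_rot: [0.611, 0.792, -0.0, 0.0]
ft_force: [-0.1, -0.2, 0.7]
grip_width: 0.0334
grip_force: 15.0
```

Request:
step_arm(
  rows=[
    [0,0,0,0,0,0],
    [0,0,0,0,0,0],
    [0,0,0,0,0,0],
  ],
  jaw=0.06,
)

```text
time: 49.65
position: [0.4481, -0.3436, 0.1974]
tool_rot: [0.611, 0.792, 0.0, -0.0]
ft_force: [-0.4, 0.6, 0.7]
grip_width: 0.0548
grip_force: 0.0
```

Request:
step_arm(
  rows=[
    [0,0,0.02,0,0,0],
    [0,0,0.05,0,0,0],
    [0,0,0.06,0,0,0],
    [0,0,0.06,0,0,0],
    [0,0,0,0,0,0],
    [0,0,0,0,0,0],
  ],
)

```text
time: 50.4
position: [0.4477, -0.3432, 0.3872]
tool_rot: [0.611, 0.792, 0.0, -0.0]
ft_force: [-0.1, 0.3, 0.7]
grip_width: 0.0595
grip_force: 0.0
```

```bash
cat > j.py <<'E'
from h import *
o=get_obs(); print(o['time'],np.round(o['position'],4),towf(o['position']),R.from_quat(o['tool_rot']).as_matrix()[:2,1],o['grip_width'])
c=camera('wrist'); P=cloud(c,o); cv2.imwrite('pics/w12.png',c['pixels'])
for r in cut_out('jar_a','wrist')[:4]:
    q=P[r['region']];q=q[~np.isnan(q[:,0])]; m=np.percentile(q[:,2],90); t=q[abs(q[:,2]-m)<.005]
    (x,y),rad=cv2.minEnclosingCircle((t[:,:2]*1000).astype(np.float32)); 
    n=t[np.hypot(t[:,0]-x/1000,t[:,1]-y/1000)<.012]
    s=np.linalg.lstsq(np.c_[n[:,:2]-n[:,:2].mean(0),np.ones(len(n))],n[:,2],rcond=None)[0]
    print(round(r['confidence'],2),'wf',np.round(towf([x/1000,y/1000])*1000,1),'world',round(x,1),round(y,1),'r',round(rad,1),'z,slope',np.round(s,3))
E
python3 j.py
```

```text
50.4 [ 0.4477 -0.3432  0.3872] [ 0.05240315 -0.00152288] [0.96733857 0.25348763] 0.05949799804719555
0.9 wf [17.2 -2.5] world 438.1 -309.4 r 16.9 z,slope [ 0.    -0.008  0.038]
0.84 wf [54.  -2.7] world 447.0 -345.0 r 17.0 z,slope [-0.003  0.007  0.038]
0.59 wf [-31.1  44.3] world 471.5 -250.9 r 16.9 z,slope [-0.072 -0.014  0.037]
```

Jars 2 and 3 stand level on the plate. Jar 1 leans about 4° on the plate's edge, so I re-grip it.

Request:
step_arm(
  rows=[
    [0.011,0.047,0,0,0,0],
    [0.011,0.046,0,0,0,0],
    [0,0,0,0,0,0],
    [0,0,-0.05,0,0,0],
    [0,0,-0.05,0,0,0],
    [0,0,-0.04,0,0,0],
    [0,0,0,0,0,0],
    [0,0,0,0,0,0],
  ],
  jaw=0.046,
)

```text
time: 51.5
position: [0.4704, -0.2514, 0.2478]
tool_rot: [0.611, 0.792, -0.0, 0.0]
ft_force: [0.6, 0.9, 0.5]
grip_width: 0.0457
grip_force: 0.0
```

```bash
python3 j.py; python3 -c "
import cv2;a=cv2.imread('pics/w12.png');cv2.imwrite('pics/w12c.png',a[180:420])"
```

```text
51.5 [ 0.4704 -0.2514  0.2478] [-0.03091262  0.04309688] [0.96745731 0.25303415] 0.04574904212439585
0.94 wf [48.4  5.5] world 453.5 -337.6 r 10.6 z,slope [-0.06  -0.084  0.038]
0.6 wf [11.1 13.4] world 452.0 -299.5 r 1.8 z,slope [0.902 1.643 0.022]
0.59 wf [-31.4  44.7] world 471.8 -250.6 r 16.6 z,slope [-0.083 -0.016  0.037]
```

View pics/w12c.png

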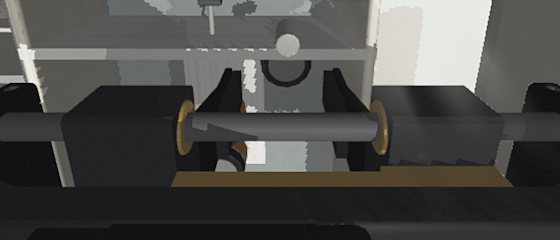

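Request:
step_arm(
  rows=[
    [0,0,-0.02,0,0,0],
    [0,0,-0.02,0,0,0],
    [0,0,-0.0095,0,0,0],
    [0,0,0,0,0,0],
  ],
)

```text
time: 52.1
position: [0.4703, -0.2507, 0.1984]
tool_rot: [0.611, 0.792, -0.0, 0.0]
ft_force: [-0.6, 0.4, 0.6]
grip_width: 0.0461
grip_force: 0.0
```

Request:
step_arm(
  rows=[
    [0,0,0,0,0,0],
    [0,0,0,0,0,0],
    [0,0,0,0,0,0],
    [0,0,0,0,0,0],
  ],
  jaw=0.02,
)

```text
time: 52.6
position: [0.4704, -0.2508, 0.1986]
tool_rot: [0.611, 0.792, -0.0, 0.001]
ft_force: [-0.9, -0.2, 5.4]
grip_width: 0.0346
grip_force: 14.9
```

Request:
step_arm(
  rows=[
    [0,0,0.015,0,0,0],
    [0,0,0.015,0,0,0],
    [0,0,0.02,0,0,0],
    [0,0,0.02,0,0,0],
    [0,0,0,0,0,0],
    [0,0,0,0,0,0],
  ],
)

```text
time: 53.35
position: [0.4699, -0.2504, 0.268]
tool_rot: [0.611, 0.792, 0.0, -0.0]
ft_force: [0.3, -0.6, -0.4]
grip_width: 0.0346
grip_force: 14.7
```

Request:
step_arm(
  rows=[
    [-0.02,-0.01,0,0,0,0],
    [-0.0205,-0.0105,0,0,0,0],
    [0,0,0,0,0,0],
    [0,0,-0.03,0,0,0],
    [0,0,-0.02,0,0,0],
    [0,0,-0.012,0,0,0],
    [0,0,-0.003,0,0,0],
    [0,0,0,0,0,0],
    [0,0,0,0,0,0],
  ],
)

```text
time: 54.48
position: [0.4299, -0.2712, 0.2036]
tool_rot: [0.611, 0.792, -0.0, 0.001]
ft_force: [-0.2, 0.4, -0.9]
grip_width: 0.0343
grip_force: 14.7
```

Request:
step_arm(
  rows=[
    [0,0,-0.0015,0,0,0],
    [0,0,-0.0015,0,0,0],
    [0,0,0,0,0,0],
  ],
)

```text
time: 54.85
position: [0.4297, -0.2713, 0.2003]
tool_rot: [0.611, 0.792, -0.0, 0.0]
ft_force: [-0.1, -0.1, 3.8]
grip_width: 0.0343
grip_force: 14.8
```

Contact is made (3.8 N), so I release.

Request:
step_arm(
  rows=[
    [0,0,0,0,0,0],
    [0,0,0,0,0,0],
    [0,0,0,0,0,0],
  ],
  jaw=0.06,
)

```text
time: 55.22
position: [0.4296, -0.271, 0.1998]
tool_rot: [0.611, 0.792, 0.0, -0.0]
ft_force: [-0.6, -1.2, -0.2]
grip_width: 0.0556
grip_force: 0.0
```

Request:
step_arm(
  rows=[
    [0,0,0.02,0,0,0],
    [0,0,0.05,0,0,0],
    [0,0,0.06,0,0,0],
    [0.005,-0.03,0.06,0,0,0],
    [0.01,-0.04,0.01,0,0,0],
    [0,0,0,0,0,0],
    [0,0,0,0,0,0],
  ],
)

```text
time: 56.1
position: [0.4437, -0.3382, 0.3948]
tool_rot: [0.611, 0.792, 0.0, -0.002]
ft_force: [-0.2, -0.7, -0.1]
grip_width: 0.0599
grip_force: 0.0
```

```bash
python3 j.py
python3 - <<'E'
from h import *
o,c,P=look('wrist',[])
for r in cut_out('plate','wrist')[:1]:
    q=P[r['region']]; q=q[~np.isnan(q[:,0])]; q=q[(q[:,2]<.02)]
    print(r['confidence'],cv2.minAreaRect((towf(q)*1000).astype(np.float32)),np.percentile(q[:,2],[2,50,98]))
E
```

```text
56.1 [ 0.4437 -0.3382  0.3948] [ 0.04656223 -0.00425012] [0.96741609 0.25318877] 0.05990827889831201
0.72 wf [17.  -2.6] world 438.0 -309.2 r 16.7 z,slope [-0.008  0.004  0.038]
0.6 wf [53.5 -2.6] world 447.0 -344.6 r 16.6 z,slope [ 0.004 -0.011  0.038]
0.58 wf [-21.8  -2.8] world 428.1 -271.6 r 16.8 z,slope [-0.007  0.005  0.038]
0.89 ((14.240287780761719, -1.7890815734863281), (61.074363708496094, 111.74885559082031), 89.86972045898438) [0.00817462 0.0099911  0.01161188]
```

View pics/w12.png

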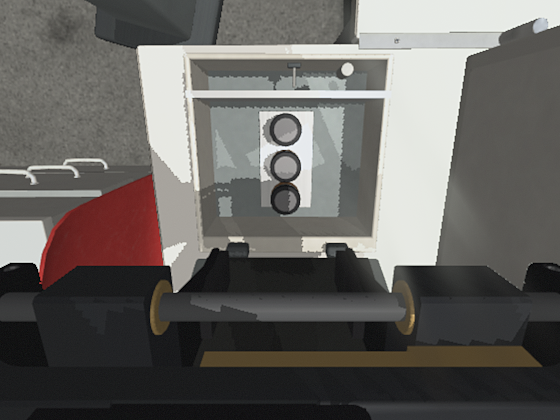

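The plate is flat and all three jars stand upright on it (285,129; 285,165; 285,197). Now I close the hatch.

Request:
step_arm(
  rows=[
    [0,0,0.05,0,0,0],
    [0,0,0.05,0,0,0],
    [0,0,0.035,0,0,0],
    [0.018,-0.06,0,0,0,0],
    [0.018,-0.06,0,0,0,0],
    [0,0,0,0,0,0],
    [0,0,0,0,0,0],
  ],
)

```text
time: 57.18
position: [0.4802, -0.4582, 0.5293]
tool_rot: [0.611, 0.792, 0.001, -0.002]
ft_force: [0.5, 0.2, 0.1]
grip_width: 0.0602
grip_force: 0.0
```

Run:
```python
from h import *
f3=np.array([-.2473,.9689])
p=lambda a:np.r_[H+f3*(.218*np.cos(a)-.004*np.sin(a)),.088+.218*np.sin(a)+.004*np.cos(a)]
o,c,P=look('wrist',[])
print(np.round(o['position'],4),'to grip',np.round(p(1.9)+[0,0,.164]-o['position'],4))
o2,c2,P2=look('side',['hatch'])
q=P2[cut_out('hatch','side')[0]['region']];q=q[~np.isnan(q[:,0])]
w=towf(q); 
print('top of hatch',np.percentile(q[:,2],[50,99]), np.round(np.median(w[q[:,2]>np.percentile(q[:,2],97)],0),4))
s=(q[:,2]>.12)&(q[:,2]<.27); k=np.polyfit(w[s,0],q[s,2],1) if 0 else np.polyfit(q[s,2],w[s,0],1); print('angle',np.pi/2+np.arctan(k[0]))
A=np.linspace(1.9,.14,29); X=np.round([p(a)-p(1.9) for a in A],3); D=np.diff(X,axis=0)
print([[*np.round(d,3).tolist(),0,0,0] for d in D])
cv2.imwrite('pics/m13.png',np.hstack([cv2.resize(c['pixels'],(400,300)),cv2.resize(c2['pixels'][100:240,240:427],(400,300))]))
```

```text
[ 0.4802 -0.4582  0.5293] to grip [-0.0013 -0.0008 -0.0723]
hatch 0.94 [328. 147.  45.  63.] 2301 med [ 0.475  -0.4385  0.2531] rect [ 474.1 -421.2  171.2   60.5   14.9]
top of hatch [0.1811633  0.29305881] [0.1682 0.0032]
angle 1.8961414872852334
[[-0.003, 0.013, 0.004, 0, 0, 0], [-0.004, 0.012, 0.004, 0, 0, 0], [-0.003, 0.014, 0.002, 0, 0, 0], [-0.003, 0.013, 0.002, 0, 0, 0], [-0.004, 0.013, 0.001, 0, 0, 0], [-0.003, 0.013, 0.0, 0, 0, 0], [-0.003, 0.013, -0.001, 0, 0, 0], [-0.004, 0.014, -0.002, 0, 0, 0], [-0.003, 0.013, -0.002, 0, 0, 0], [-0.003, 0.013, -0.004, 0, 0, 0], [-0.004, 0.012, -0.004, 0, 0, 0], [-0.003, 0.013, -0.005, 0, 0, 0], [-0.003, 0.012, -0.006, 0, 0, 0], [-0.003, 0.011, -0.006, 0, 0, 0], [-0.003, 0.011, -0.007, 0, 0, 0], [-0.002, 0.011, -0.009, 0, 0, 0], [-0.003, 0.01, -0.008, 0, 0, 0], [-0.002, 0.01, -0.01, 0, 0, 0], [-0.003, 0.009, -0.01, 0, 0, 0], [-0.002, 0.009, -0.01, 0, 0, 0], [-0.002, 0.008, -0.011, 0, 0, 0], [-0.002, 0.007, -0.012, 0, 0, 0], [-0.001, 0.006, -0.012, 0, 0, 0], [-0.002, 0.006, -0.012, 0, 0, 0], [-0.001, 0.005, -0.013, 0, 0, 0], [-0.001, 0.004, -0.013, 0, 0, 0], [-0.001, 0.003, -0.013, 0, 0, 0], [-0.001, 0.003, -0.014, 0, 0, 0]]
```

View pics/m13.png

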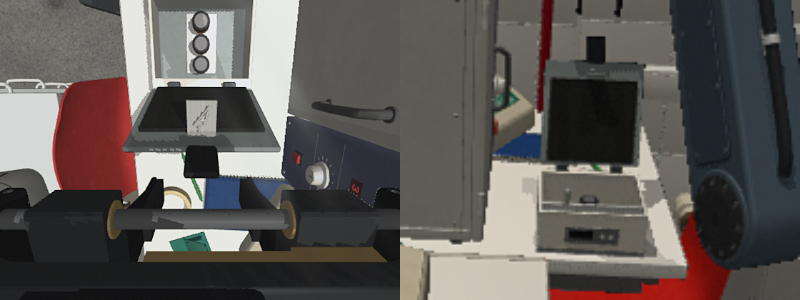

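The tab at (200,160 in the left half) lies ahead of and below the spread fingers, as computed. I descend and pinch it.

Request:
step_arm(
  rows=[
    [-0.001,-0.001,-0.03,0,0,0],
    [0,0,-0.025,0,0,0],
    [0,0,-0.016,0,0,0],
    [0,0,0,0,0,0],
    [0,0,0,0,0,0],
  ],
)

```text
time: 58.0
position: [0.4795, -0.4598, 0.461]
tool_rot: [0.611, 0.792, -0.0, 0.001]
ft_force: [0.2, 0.1, -0.9]
grip_width: 0.0602
grip_force: 0.0
```

Request:
step_arm(
  rows=[
    [0,0,0,0,0,0],
    [0,0,0,0,0,0],
    [0,0,0,0,0,0],
    [0,0,0,0,0,0],
  ],
  jaw=0.02,
)

```text
time: 58.5
position: [0.4797, -0.4596, 0.4601]
tool_rot: [0.611, 0.792, 0.0, 0.001]
ft_force: [1.7, 1.6, 0.4]
grip_width: 0.0361
grip_force: 15.0
```

Request:
step_arm(
  rows=[
    [-0.003,0.013,0.004,0,0,0],
    [-0.004,0.012,0.004,0,0,0],
    [-0.003,0.014,0.002,0,0,0],
    [-0.003,0.013,0.002,0,0,0],
    [-0.004,0.013,0.001,0,0,0],
    [-0.003,0.013,0.0,0,0,0],
    [-0.003,0.013,-0.001,0,0,0],
    [-0.004,0.014,-0.002,0,0,0],
    [-0.003,0.013,-0.002,0,0,0],
    [-0.003,0.013,-0.004,0,0,0],
    [-0.004,0.012,-0.004,0,0,0],
    [-0.003,0.013,-0.005,0,0,0],
  ],
)

```text
time: 60.0
position: [0.4391, -0.3031, 0.4544]
tool_rot: [0.611, 0.792, 0.0, 0.001]
ft_force: [5.6, -0.7, -2.8]
grip_width: 0.0358
grip_force: 15.0
```

Request:
step_arm(
  rows=[
    [-0.003,0.012,-0.006,0,0,0],
    [-0.003,0.011,-0.006,0,0,0],
    [-0.003,0.011,-0.007,0,0,0],
    [-0.002,0.011,-0.009,0,0,0],
    [-0.003,0.01,-0.008,0,0,0],
    [-0.002,0.01,-0.01,0,0,0],
    [-0.003,0.009,-0.01,0,0,0],
    [-0.002,0.009,-0.01,0,0,0],
  ],
)

```text
time: 61.0
position: [0.4181, -0.2207, 0.388]
tool_rot: [0.611, 0.792, -0.001, 0.001]
ft_force: [2.8, -4.3, -3.0]
grip_width: 0.0357
grip_force: 15.0
```

Request:
step_arm(
  rows=[
    [-0.002,0.008,-0.011,0,0,0],
    [-0.002,0.007,-0.012,0,0,0],
    [-0.001,0.006,-0.012,0,0,0],
    [-0.002,0.006,-0.012,0,0,0],
    [-0.001,0.005,-0.013,0,0,0],
    [-0.001,0.004,-0.013,0,0,0],
    [-0.001,0.003,-0.013,0,0,0],
    [-0.001,0.003,-0.012,0,0,0],
    [0,0,0,0,0,0],
  ],
)

```text
time: 62.12
position: [0.4074, -0.1791, 0.2899]
tool_rot: [0.611, 0.792, -0.0, 0.0]
ft_force: [0.4, -3.9, -0.3]
grip_width: 0.0359
grip_force: 15.0
```

Request:
step_arm(
  rows=[
    [0,0,0,0,0,0],
    [0,0,0,0,0,0],
    [0,0,0,0,0,0],
    [0,0,0.04,0,0,0],
    [0,0,0.04,0,0,0],
    [0,0,0,0,0,0],
  ],
  jaw=0.06,
)

```text
time: 62.88
position: [0.4077, -0.1789, 0.3732]
tool_rot: [0.611, 0.792, 0.0, 0.003]
ft_force: [0.4, -0.4, -0.8]
grip_width: 0.0597
grip_force: 0.0
```

Request:
step_arm(
  rows=[
    [0.009,-0.034,0,0,0,0],
    [0,0,0,0,0,0],
    [0,0,0,0,0,0],
    [0,0,0,0,0,0],
    [0,0,-0.05,0,0,0],
    [0,0,-0.01,0,0,0],
    [0,0,-0.01,0,0,0],
    [0,0,-0.01,0,0,0],
    [0,0,-0.01,0,0,0],
    [0,0,-0.005,0,0,0],
    [0,0,0,0,0,0],
  ],
  jaw=0,
)

```text
time: 64.25
position: [0.4162, -0.2127, 0.2755]
tool_rot: [0.611, 0.792, -0.0, -0.0]
ft_force: [0.5, 0.8, 1.8]
grip_width: 0.0004
grip_force: 1.0
```

Request:
step_arm(
  rows=[
    [0,0,-0.003,0,0,0],
    [0,0,-0.002,0,0,0],
    [0,0,-0.002,0,0,0],
    [0,0,-0.001,0,0,0],
    [0,0,0,0,0,0],
  ],
)

```text
time: 64.88
position: [0.4161, -0.2126, 0.2692]
tool_rot: [0.611, 0.792, -0.0, 0.001]
ft_force: [-1.5, 3.4, 17.4]
grip_width: 0.0006
grip_force: 8.7
```

The hatch is on its stop at 17 N. I release and retreat.

Request:
step_arm(
  rows=[
    [0,0,0.01,0,0,0],
    [0,0,0.02,0,0,0],
    [0,0.01,0.05,0,0,0],
    [0,0.05,0.05,0,0,0],
    [0.01,0.06,0,0,0,0],
    [0.02,0.06,0,0,0,0],
    [0,0,0,0,0,0],
    [0,0,0,0,0,0],
    [0,0,0,0,0,0],
  ],
)

```text
time: 66.0
position: [0.446, -0.0406, 0.3917]
tool_rot: [0.612, 0.791, -0.0, 0.0]
ft_force: [-0.2, 0.4, 0.1]
grip_width: 0.0005
grip_force: 0.0
```

Run:
```python
from h import *
o,c,P=look('side',['hatch','timer','dropper_blue','dropper_green'],'s14')
o,c2,P2=look('top',['hatch','timer','dropper_blue'],'t14')
q=P[cut_out('hatch','side')[0]['region']];q=q[~np.isnan(q[:,0])]; w=towf(q); s=(w[:,0]>-.09)&(w[:,0]<.095)&(abs(w[:,1])<.085)&(q[:,2]>.085)
k=np.polyfit(w[s,0],q[s,2],1); print('slope',k, o['time'])
```

```text
hatch 0.56 [331. 188.  50.  29.] 1048 med [ 0.4286 -0.2697  0.0949] rect [ 433.4 -271.2  179.6  236.3   14.8]
hatch 0.31 [279. 292.  46.  56.] 2088 med [0.4453 0.2872 0.0396] rect [447.9 274.4  95.2 181.2   7.7]
dropper_blue 0.7 [227. 325.  11.  28.] 319 med [0.5194 0.4434 0.0648] rect [519.7 443.   16.7  11.3  39.9]
hatch 0.72 [339. 248.  68.  60.] 2798 med [ 0.4326 -0.2903  0.0973] rect [ 432.4 -275.6  180.7  228.6   13.6]
timer 0.68 [390. 231.  16.  22.] 258 med [ 0.5062 -0.4973  0.0166] rect [ 504.5 -496.6   60.7   59.    25.5]
dropper_blue 0.39 [139. 223.   7.   4.] 75 med [0.5196 0.4355 0.0722] rect [519.5 434.8  10.2  14.9  55.2]
slope [-0.0026972  0.0947577] 66.25
```

The hatch is level, so the catch holds it shut. The timer and the blue dropper read where they did at the start. The networks did not report the green dropper, but nothing came near it.

```bash
python3 -c "
from rig import hand_in; print(hand_in())"
```

```text
the job is handed in; nothing more can be done
None
```

The job is handed in: the plate lies flat in the chamber with all three jars upright on it, and the hatch is shut and level, held by its catch; one jar that got knocked was reset, and the timer and blue dropper did not move (the green dropper was not re-checked at the end).

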